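Load the curing box

ROBOT

A 7-joint arm with a two-finger parallel gripper is mounted at the origin on the work surface. World frame = base frame: x ahead of the robot, y to its left, z up, the work surface at z = 0. Lengths are in m, angles in rad, forces in N, time in s.
With the tool pointing down it reaches from about 0.425 to 0.925 m from the base axis. Payload 6.8 kg.
Tool frame: the origin (TCP) lies between the finger pads; the fingertips stand r.tcp_to_tips ahead of it and the grasp point (between the pads) is the TCP (r.tcp_to_tips is the distance from the TCP to the fingertips, in m); z points along the fingers, y is the line along which they close (so a half turn about z gives the same grasp; the last joint's range is limited). The gripper opens to 85 mm and grips with 20 to 120 N. Pads are 22 mm wide; open, the fingers measure 114 mm over their backs; the gripper's body (76 mm by 85 mm) begins 54 mm behind the grasp point. The pads swing forward as they close: fully open they stand 13 mm farther back than shut.
Start: joints at [-1.324, 0.477, 0.022, 1.555, -0.011, 1.109, -0.083], TCP at [0.234, 0.633, 0.25] pointing down, gripper open.
Joint ranges: [-2.96, 2.96], [-0.34, 2.1], [-1.41, 1.46], [0.24, 2.44], [-1.37, 4.51], [0.17, 1.92], [-2.96, 2.96]. Speed limits (rad/s): [2.39, 2.39, 3.14, 3.14, 3.14, 3.14, 3.14].

INTERFACE

Orientations are given as a rotation vector (axis times angle).
In Python, from bench import r gives the robot as it stands.
- The arm moves only by the tool servo_tool, never from a script. Its argument "commands" is a list of rows, each a list of 2 entries, a list of its own where there are three numbers: the shift along the tool's x, y, z normalised to -1 to 1, where 1 is 250 mm, then the turn, a rotation vector about the tool's x, y, z normalised to -1 to 1, where 1 is 90 degrees. In form: [[[dx, dy, dz], [ax, ay, az]], ...]. A call has 1 to 20 rows; each row is the pose to reach, as a shift and turn from the pose commanded when the call began, along the tool's axes at that moment; what a row does not reach only later rows make up. A row lasts 1/10 s, in which the tool goes at most 50 mm and 8.59 degrees, less where a joint would pass 70% of its speed; a pose out of reach is approached as far as the arm can. A call with a number of a shift or a turn outside -1 to 1 is refused whole. A call with a gripper value outside its range is refused whole. "claw" is the closure, from 0 (fully open) to 1 (shut), set as the call begins (left out, the last holds). The fingers move at their own pace and stop on an object; "squeeze" is the grip in N (left out, the last holds). Time passes only in rows, so rows that repeat a pose let the fingers close. It gives the time, the measured TCP pose, the force, the opening and the grip force at its end, in the units of the state.
- r.get_obs(): the state, without advancing time (a new reading comes with each control period).
- r.grab_frame(name): name is "side" or "top"; returns (picture, depth): 480x640x3 uint8, red, green, blue; 480x640 float32, m along the optical axis (not along the pixel's ray), 0 where there is no reading.
- r.camera_model(name): a dict with "fx", "fy", "cx", "cy" (pixels), "k1" (the pictures are not rectified: a ray, as slopes to the right and down, at radius r is drawn at 1 + k1 r^2 times it, then the intrinsics apply), "extrinsics" (4x4, takes a point from camera to world coordinates). Camera axes: x right, y down, z forward; pixel columns grow to the right and rows downward; lengths in m; the calibration is good to about 2 mm. A picture is of the moment at which its call begins. camera_model takes no time and is no camera call.
- r.hand_in(): hands the job in; it is judged then, once.
Trained networks look in the newest picture that a camera, given by its name, has taken for a name from the list of things; names that differ only in an ending like _2 or _b are one class to them, and where a whole thing is asked for, a point or a joint stands for the part that bears it (a point fixed in the world has none). Each returns a list of dicts, best first, with "confidence" (0 to 1); they miss things now and then, are a little off and sometimes report something else, mostly with a low value. They report only what shows in the picture. A call takes as long as a camera call. They do not tell look-alikes from the thing itself.
- r.boxes_of(camera, target): "uv" ([column, row] in pixels, amid what is visible of it).
- r.mark_of(camera, target): "uv" ([column, row] in pixels: a listed point, or the origin of a listed thing).
The state is a dict: "clock": time; "joints": joint angles; "qvel": joint speeds; "tau": joint torques, N m; "tcp_pos": TCP position; "orientation": TCP orientation; "contact_force": force on the tool from outside, world axes, zero at the start; "moment": the same for the moment, N m; "grip_width": finger opening in m; "gripper_force": force on a finger pad.
Only numpy, scipy, OpenCV 4.12 (cv2) and the standard library are available. Lean on these libraries where they do the work, as an engineer would, in place of code of your own. Each camera call takes 0.05 s, during which the arm holds its last target. There are 200 camera calls.

TASK

Put all the blue moulds that are on the table into the curing box to cure. First flip the isolator toggle to off (away from its lamp), then lever the lid up with the blade of the spatula and open it, lay the moulds flat side by side on the box floor with their wax-filled cavities up, shut the lid fully, and only then flip the toggle back on. Never have the lid up while the toggle is on; lay the spatula flat on its white tile again, and leave the cups, jar and plaster bowl where they are.

Things in the scene. Friction and masses are not known exactly. Their poses are not given: they have to be found in the camera images.
- box: Curing box, fixed, painted grey: 302 (its x) x 136 (its y) x 80 mm high, walls 6 mm, inside 290 x 124 mm, inner floor 30 mm above the table. Origin: centre of its underside. The lid is hinged on its +y top edge. All along its -y side runs a dark ledge 16 mm deep, top 68 mm above the table, under the lid's lip: the slot between, 12 mm high and open to -y, admits only a thin blade.
- box_floor (a point): Centre of the box's inner floor; axes as the box.
- lid_hinge (a point): Middle of the lid's hinge line, 80 mm above the table on the box's +y edge; axes as the box, the hinge runs along x.
- lid_lip (a point): Middle of the lower edge of the lid's free lip (moves with the lid), 152 mm from the hinge line; with the lid shut, 80 mm above the table.
- lid (a joint): Angle of the lid, an aluminium plate 302 x 152 x 7 mm with a glass pane and no handle: 0 shut, 1.57 upright, 1.75 at its stop, leaning slightly back. The stiff hinge (0.16 N m of friction, lid 150 g) keeps it at any angle; about 2 N at the lip moves it. Once raised, it can be pushed open or shut with finger or blade.
- isolator: Isolator switch, fixed: a grey plastic housing 160 (its x) x 80 x 50 mm high with a toggle lever that swings along its x. A small white pilot-lamp dome (18 mm wide, 8 mm high) marks its ON end, +x; the OFF end, -x, is bare. Origin: centre of its underside.
- toggle_pivot (a point): Pivot of the toggle, 50 mm above the table in the middle of the housing's top; axes as the isolator.
- toggle_tip (a point): Tip of the toggle lever, 85 mm from the pivot (steel rod 12 mm thick with a black grip 22 mm thick and 30 mm long at its end).
- toggle (a joint): Angle of the toggle lever: 0 OFF (leans 26 degrees to the bare end), 0.9 ON (leans 26 degrees to the lamp end), 0.45 upright. Its weighted grip (200 g) is over-centre: past upright it drops to the nearer end and stays there; about 1 N sideways at the tip moves it; push slowly, above the housing.
- tile: White ceramic tile, fixed, 140 (its x) x 260 (its y) x 6 mm, on which the spatula lies. Origin: centre of its underside.
- tile_top (a point): Centre of the tile's upper face; axes as the tile.
- spatula: Casting spatula, 200 mm long along its x, 90 g, lying flat: wooden handle 20 x 20 mm from x = -80 to +30 mm, thin steel blade 28 mm wide and 3 mm thick from x = +30 to +120 mm at half the handle's height (10 mm above the underside). Origin: on the underside of the handle, near its balance point; z up.
- spatula_tip (a point): Tip of the spatula's blade, 120 mm ahead of its origin and 10 mm above its underside.
- mould1: Pale blue silicone mould with round ends, 80 (its x) x 36 (its y) x 30 mm high, about 80 g, brown wax-filled cavity on top (z). Origin: centre of its underside. Three or all four of them are there, all alike.
- mould2: Pale blue silicone mould with round ends, 80 (its x) x 36 (its y) x 30 mm high, about 80 g, brown wax-filled cavity on top (z). Origin: centre of its underside. Three or all four of them are there, all alike.
- mould3: Pale blue silicone mould with round ends, 80 (its x) x 36 (its y) x 30 mm high, about 80 g, brown wax-filled cavity on top (z). Origin: centre of its underside. Three or all four of them are there, all alike.
- mould4: Pale blue silicone mould with round ends, 80 (its x) x 36 (its y) x 30 mm high, about 80 g, brown wax-filled cavity on top (z). Origin: centre of its underside. Three or all four of them are there, all alike.
- cup1: Bystander: empty clear plastic cup, 72 mm wide, 75 mm high. Origin: centre of the underside.
- cup2: Bystander: another such cup.
- jar: Bystander: white plastic jar, 70 mm wide, 90 mm high. Origin: centre of the underside.
- plaster: Bystander: white plaster bowl, 110 mm wide, 45 mm high. Origin: centre of the underside.
Mind the look-alikes: they are no part of the job. What is shaped like the mould4 but orange is not meant.

How it is judged:
By the outcome, as a careful person would: the job done as asked, in the order asked, and still so for the second after the job is handed in, with the robot touching nothing.
Of mould1, mould2, mould3, mould4 only 3 to 4 are there at a start; the rules pass over those that are not, and their reading is None.
At some moment in a run one of mould1, mould2, mould3, mould4 may be knocked a few centimetres aside while the robot is not near it.
It also fails if it takes over 210 s, if anything falls off the work surface, if the arm or the gripper's body presses on something with over 40 N, if the wrist force passes 120 N, or if a joint passes its speed limit or range.

## Working session

There is one attempt and no reset: what is moved stays moved. The work goes in short steps, Python scripts to look and compute and a tool call to move; the robot and the scene stay as the last step left them, time stands still between calls to the robot, and variables do not carry over. Pictures are saved under pics/ and viewed, at most 14 in all, crops included, and the job is handed in when it is done.

Besides the shell and the picture viewer there is one more tool, called after "Request:" as name([rows], argument=value, ...), one row to a line, values as JSON. servo_tool: Moves the arm, as the interface text tells. Scaled input: -1 to 1 covers 250 mm each way for a shift and 90 degrees each way for a turn. Its arguments: {"type":"object","properties":{"commands":{"type":"array"},"claw":{"type":"number"},"squeeze":{"type":"number"}},"required":["commands"]}

```bash
ls; mkdir -p pics
python3 - <<'E'
from bench import r
import cv2,numpy as np
print(r.get_obs(), r.tcp_to_tips)
for n in("side","top"):
    p,d=r.grab_frame(n); cv2.imwrite(f"pics/{n}0.png",p[:,:,::-1]); np.save(f"{n}_d.npy",d); np.save(f"{n}_p.npy",p)
    print(n,r.camera_model(n))
E
```

```text
pics
{'clock': 0.0, 'joints': array([-1.32407644,  0.47780155,  0.02231025,  1.55645081, -0.01151874,
        1.10930554, -0.08310729]), 'qvel': array([ 0.00124626, -0.00028131,  0.00133417, -0.00049256, -0.00083521,
        0.00035078, -0.00010597]), 'tau': array([ 6.01403517e-04, -5.96453762e+01,  1.60857640e+00, -2.81193280e+01,
        1.25494946e-02,  9.35210672e-03,  1.87404157e-05]), 'tcp_pos': array([0.23430458, 0.63243133, 0.24932441]), 'orientation': array([-5.54342116e-01, -3.09207471e+00,  2.86623596e-03]), 'contact_force': array([ 0.15146885, -0.47625203, -0.29373526]), 'moment': array([-0.03997017,  0.0003778 , -0.01342032]), 'gripper_force': 0.0, 'grip_width': 0.08527114400691535} 0.019
side {'fx': 480.22744300548777, 'fy': 480.22744300548777, 'cx': 325.87807009071213, 'cy': 236.50662616769495, 'k1': -0.01593730303443724, 'extrinsics': array([[ 0.9423449 , -0.16169518,  0.29298595,  0.06937102],
       [-0.33410385, -0.50428401,  0.79628654, -1.04502949],
       [ 0.01899244, -0.84826429, -0.52923245,  0.77068802],
       [ 0.        ,  0.        ,  0.        ,  1.        ]])}
top {'fx': 597.447527320215, 'fy': 597.447527320215, 'cx': 326.08104596104295, 'cy': 230.9286033633315, 'k1': -0.1867352490961355, 'extrinsics': array([[-0.00493566, -0.996625  ,  0.08194047,  0.32453154],
       [-0.9998039 ,  0.00334664, -0.01951834, -0.07027908],
       [ 0.01917824, -0.08202074, -0.99644608,  1.434732  ],
       [ 0.        ,  0.        ,  0.        ,  1.        ]])}
```

View pics/top0.png

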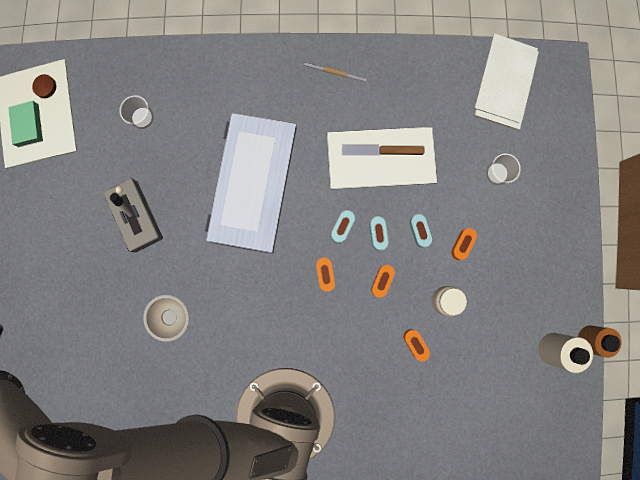

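View pics/side0.png

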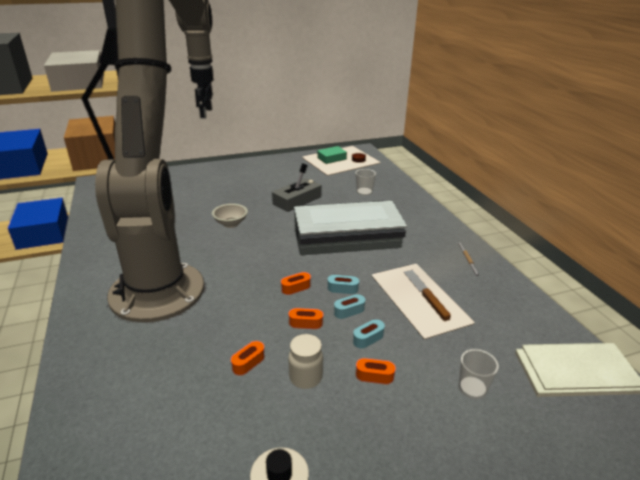

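The top view shows three pale-blue moulds at (343,226), (379,233) and (421,230). The orange look-alikes are at (325,275), (383,281), (417,345) and (465,244). The box is at (251,183) with its hinge on the left. The isolator is at (132,215) with the toggle leaning toward the lamp end, about (116,190). The spatula is on the white tile at (383,150), with its blade toward the box.

```bash
cat > h.py <<'E'
from bench import r
import cv2,numpy as np
from scipy.spatial.transform import Rotation as R
def undist(n,uv):
    c=r.camera_model(n); uv=np.atleast_2d(np.asarray(uv,float))
    K=np.array([[c['fx'],0,c['cx']],[0,c['fy'],c['cy']],[0,0,1]])
    return cv2.undistortPoints(uv.reshape(-1,1,2),K,np.array([c['k1'],0,0,0.])).reshape(-1,2),c['extrinsics']
def pts(n,uv,depth):  # world pts from depth
    s,E=undist(n,uv); p=np.c_[s,np.ones(len(s))]*np.asarray(depth).reshape(-1,1)
    return p@E[:3,:3].T+E[:3,3]
def onplane(n,uv,z):
    s,E=undist(n,uv); d=np.c_[s,np.ones(len(s))]@E[:3,:3].T
    return E[:3,3]+d*((z-E[2,3])/d[:,2])[:,None]
def tri(uv1,uv2): # top, side triangulation
    A=[];O=[]
    for n,uv in(("top",uv1),("side",uv2)):
        s,E=undist(n,uv); d=np.r_[s[0],1]@E[:3,:3].T; d/=np.linalg.norm(d); P=np.eye(3)-np.outer(d,d); A.append(P);O.append(P@E[:3,3])
    x=np.linalg.solve(A[0]+A[1],O[0]+O[1]); return x
def cloud(n,d):
    v,u=np.mgrid[:480,:640]; return pts(n,np.c_[u.ravel(),v.ravel()],d.ravel()).reshape(480,640,3)
def moulds(n,p,d,zt=None):
    hsv=cv2.cvtColor(p,cv2.COLOR_RGB2HSV)
    m=cv2.inRange(hsv,(84,45,90),(102,255,255)); m=cv2.morphologyEx(m,cv2.MORPH_CLOSE,np.ones((9,9)))
    W=cloud(n,d); out=[]
    for c in cv2.findContours(m,cv2.RETR_EXTERNAL,cv2.CHAIN_APPROX_NONE)[0]:
        if cv2.contourArea(c)<60: continue
        mm=np.zeros_like(m); cv2.drawContours(mm,[c],-1,255,-1)
        w=W[(mm>0)&(d>0)]; z=np.percentile(w[:,2],80); t=w[abs(w[:,2]-z)<.006] if zt is None else onplane(n,c[:,0],zt)
        q=(t[:,:2]*1000).astype(np.float32); (cx,cy),(a,b),ang=cv2.minAreaRect(q)
        if b>a: ang+=90
        out.append((c[:,0].mean(0).round(),round(cx,1),round(cy,1),round(z*1000,1),round(max(a,b)),round(min(a,b)),round((ang+90)%180-90,1)))
    return out
def snap(n,fn=None):
    p,d=r.grab_frame(n)
    if fn: cv2.imwrite("pics/"+fn,p[:,:,::-1])
    return p,d
E
python3 - <<'E'
from h import *
for n in("top","side"):
    p=np.load(n+"_p.npy");d=np.load(n+"_d.npy");W=cloud(n,d)
    print(n,"table z",W[300,250] if n=="top" else W[250,250])
    for m in moulds(n,p,d): print(m)
    for t in("box","lid_hinge","lid_lip","isolator","toggle_pivot","toggle_tip","tile_top","spatula","spatula_tip","mould1"):
        for q in r.mark_of(n,t)[:5]:
            if q["confidence"]<.3: continue
            u,v=np.round(q["uv"]).astype(int); print(t,q["uv"],round(q["confidence"],2),W[min(v,479),min(u,639)].round(4))
p=np.load("top_p.npy");d=np.load("top_d.npy");W=cloud("top",d)
v,u=np.mgrid[:480,:640]
def rect(m):
    c,s,a=cv2.minAreaRect((W[m][:,:2]*1000).astype(np.float32)); return np.round(c,1),np.round(s,1),round(a,1),np.median(W[m][:,2])
z=W[:,:,2]
print("lid",rect((abs(u-251)<55)&(abs(v-183)<75)&(z>.075)&(z<.1)))
print("iso",rect((abs(u-132)<35)&(abs(v-215)<42)&(z>.043)&(z<.055)))
print("tog",W[(abs(u-120)<35)&(abs(v-195)<42)&(z>.10)].mean(0), z[175:260,100:170].max())
wh=(p.min(2)>190)&(abs(u-383)<60)&(abs(v-158)<34); print("tile",rect(wh))
hs=cv2.cvtColor(p,cv2.COLOR_RGB2HSV)
br=(p[:,:,0]>p[:,:,2].astype(int)+40)&(abs(u-400)<28)&(abs(v-150)<9); print("handle",rect(br), u[br].min(),u[br].max())
bl=(p.max(2)<175)&(u>338)&(u<382)&(abs(v-150)<9)&(~br); print("blade",rect(bl))
E
```

```text
top table z [0.27722096 0.08446715 0.00180707]
(array([379., 233.]), 434.9, -222.9, np.float64(32.7), 77, 34, 7.7)
(array([421., 231.]), 440.6, -323.5, np.float64(33.3), 77, 37, 15.4)
(array([343., 226.]), 452.0, -137.3, np.float64(33.2), 77, 35, -28.6)
box [248.8, 185.4] 0.96 [0.5411 0.0788 0.087 ]
lid_hinge [219.7, 174.6] 0.67 [0.5648 0.1458 0.0869]
lid_lip [282.0, 186.6] 0.56 [0.5368 0.0035 0.0831]
isolator [134.2, 215.6] 0.75 [0.4749 0.3554 0.0538]
toggle_pivot [129.0, 217.1] 0.65 [0.4726 0.3674 0.0543]
toggle_tip [110.6, 194.7] 0.59 [0.5145 0.387  0.1298]
toggle_tip [140.3, 120.5] 0.44 [0.7015 0.3426 0.0742]
tile_top [380.5, 155.3] 0.72 [ 0.6276 -0.2309  0.0057]
spatula [391.3, 153.8] 0.9 [ 0.6294 -0.2574  0.0094]
spatula_tip [341.0, 151.1] 0.85 [ 6.385e-01 -1.358e-01  3.000e-04]
spatula_tip [140.8, 120.1] 0.69 [0.7022 0.341  0.0715]
mould1 [422.5, 231.7] 0.97 [ 0.4366 -0.3256  0.0321]
mould1 [414.4, 343.2] 0.92 [ 0.1748 -0.3032  0.0327]
mould1 [343.5, 223.5] 0.78 [ 0.4564 -0.1403  0.0291]
mould1 [459.5, 242.1] 0.77 [ 0.4127 -0.4186  0.0264]
mould1 [380.0, 281.1] 0.74 [ 0.3214 -
[... 787 characters left out ...]
4  0.0205]
mould1 [372.2, 373.1] 0.91 [ 0.3965 -0.4437  0.0257]
mould1 [248.8, 363.0] 0.73 [ 0.1678 -0.3344  0.0212]
mould1 [308.0, 322.0] 0.69 [ 0.3225 -0.2508  0.0183]
lid (array([552.2,  77.7]), array([161.2, 304.3]), 79.6, np.float64(0.08780638200481339))
iso (array([479.2, 366.9]), array([160.3,  84.1]), 25.4, np.float64(0.05040057947332621))
tog [0.47382355 0.29601777 0.36173757] 1.4347320041549068
tile (array([ 509.3, -225.9]), array([275.3, 397. ]), 84.6, np.float64(0.006194406165930366))
handle (array([ 511.3, -172.1]), array([ 88.7, 416.1]), 49.4, np.float64(0.025826352464394686)) 380 423
blade (array([ 504.4, -114.3]), array([ 91.6, 358.9]), 61.9, np.float64(0.017778235116004737))
```

Run:
```python
import cv2,numpy as np
p=cv2.imread("pics/top0.png")
a=cv2.resize(p[170:300,310:490],(800,578),interpolation=cv2.INTER_CUBIC); cv2.imwrite("pics/cropm.png",a)
```

```text
(no output)
```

View pics/cropm.png

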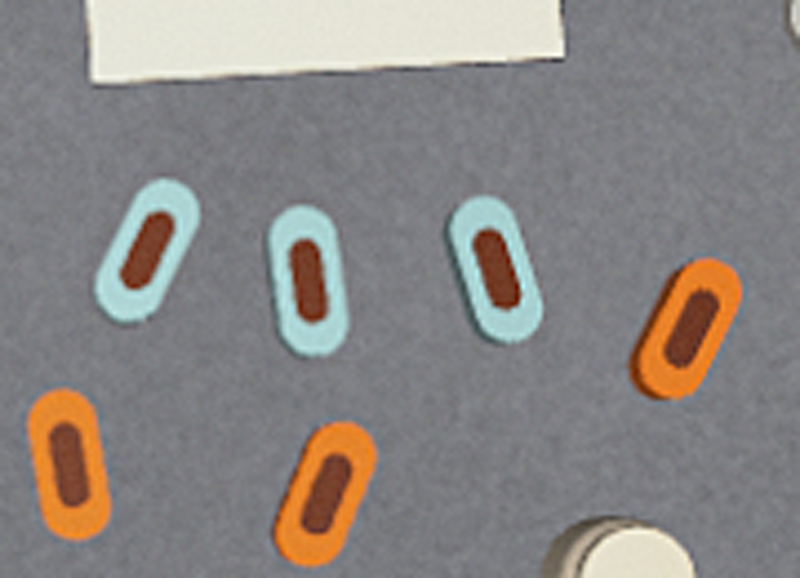

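Confirmed: exactly three blue moulds, each with its brown cavity up. The orange ones are not meant. Next I refine the box, tile and spatula poses.

```bash
cat >> h.py <<'E'
def axes(yaw): # tool-down rotation, tool y along yaw (deg)
    a=np.radians(yaw); y=np.array([np.cos(a),np.sin(a),0]); z=np.array([0,0,-1.]); return np.c_[np.cross(y,z),y,z]
def cmd(pos,yaw=None,Rt=None):
    o=r.get_obs(); R0=R.from_rotvec(o['orientation']).as_matrix()
    if Rt is None:
        Rt=R0 if yaw is None else min((axes(yaw),axes(yaw+180)),key=lambda M:R.from_matrix(R0.T@M).magnitude())
    s=R0.T@(np.array(pos)-o['tcp_pos'])/.25; t=R.from_matrix(R0.T@Rt).as_rotvec()/(np.pi/2)
    print("cmd",s.round(4).tolist(),t.round(4).tolist(),"dist",round(np.linalg.norm(s)*250))
    return s,t
E
python3 - <<'E'
from h import *
p=np.load("top_p.npy");d=np.load("top_d.npy");W=cloud("top",d);z=W[:,:,2];ok=d>0
v,u=np.mgrid[:480,:640]
def rect(m,zp):
    m=(m&ok).astype(np.uint8); m=cv2.morphologyEx(m,cv2.MORPH_OPEN,np.ones((3,3)))
    n,l,st,_=cv2.connectedComponentsWithStats(m); k=1+st[1:,4].argmax()
    c=np.vstack([q[:,0] for q in cv2.findContours((l==k).astype(np.uint8),0,1)[0]])
    # also centre/edge midpoints
    c,s,a=cv2.minAreaRect((onplane("top",c,zp)[:,:2]*1000).astype(np.float32)); return np.round(c,1),np.round(s,1),round(a,1),np.median(z[l==k])
roi=(abs(u-251)<52)&(abs(v-183)<78)
hs=cv2.cvtColor(p,cv2.COLOR_RGB2HSV)
print("lid color",rect(roi&(p.min(2)>140)&(p[:,:,2]>p[:,:,0].astype(int)+3),.087))
print("lid z",rect(roi&(z>.07)&(z<.1),.087))
print("iso z",rect((abs(u-132)<35)&(abs(v-215)<42)&(z>.035)&(z<.075),.05))
t=(abs(u-383)<62)&(abs(v-158)<36)&(p.max(2)>110)&((p[:,:,0]>p[:,:,2].astype(int)+8)|(p.min(2)>200)); 
print("tile",rect(cv2.morphologyEx(t.astype(np.uint8),cv2.MORPH_CLOSE,np.ones((15,15)))>0,.006))
br=(hs[:,:,1]>90)&(u>372)&(u<430)&(abs(v-150)<11)
print("handle",rect(br,.026))
bl=(p[:,:,0]<195)&(u>335)&(u<378)&(abs(v-150)<11)
print("blade",rect(bl,.0175)); print(p[150,336:430:4].tolist())
# toggle tip, lamp
m=(abs(u-122)<20)&(abs(v-200)<25)&(z>.095)&ok&(z<.2); print("tog",W[m].mean(0),W[m][:,2].max(),m.sum())
# side views
ps=np.load("side_p.npy");ds=np.load("side_d.npy");print("tri tip",tri([110.6,194.7],[299.8,163.7]),"lip",tri([282,186.6],[356.2,229.4]),"sp tip",tri([341,151.1],[405.9,269.4]))
Ws=cloud("side",ds); 
for c in (300,350,400): print([(k,Ws[k,c].round(3).tolist()) for k in range(226,250,3)])
E
```

```text
lid color (array([550.4,  74.6]), array([152.8, 302.5]), 79.6, np.float64(0.08762929193145175))
lid z (array([550.8,  77.5]), array([161.1, 302.4]), 79.5, np.float64(0.08780762378616702))
iso z (array([478.5, 364.2]), array([160.8,  84.6]), 25.7, np.float64(0.05074255105689507))
tile (array([ 622.3, -234.5]), array([141.9, 262.1]), 3.3, np.float64(0.00668357668171482))
handle (array([ 635.9, -281.2]), array([ 19.8, 105.2]), 0.4, np.float64(0.02567473567489953))
blade (array([ 639.8, -180. ]), array([24.8, 85.3]), 0.2, np.float64(0.017327515125341697))
[[228, 227, 216], [233, 232, 220], [161, 162, 172], [157, 159, 170], [159, 160, 172], [155, 154, 166], [154, 155, 167], [157, 155, 168], [154, 156, 166], [151, 154, 162], [155, 156, 167], [113, 71, 32], [126, 90, 62], [125, 88, 51], [124, 88, 55], [127, 92, 61], [133, 93, 57], [133, 92, 57], [140, 100, 63], [137, 99, 62], [134, 95, 57], [139, 100, 63], [156, 141, 123], [228, 226, 212]]
tog [0.50676881 0.37758564 0.12164076] 0.1336860550996426 134
tri tip [0.50805436 0.39288701 0.12188743] lip [0.54100494 0.00260159 0.08098041] sp tip [ 0.63475864 -0.13516852  0.01786029]
[(226, [0.396, 0.053, 0.09]), (229, [0.393, 0.042, 0.087]), (232, [0.389, 0.03, 0.085]), (235, [0.392, 0.04, 0.069]), (238, [0.388, 0.026, 0.068]), (241, [0.388, 0.027, 0.058]), (244, [0.387, 0.024, 0.05]), (247, [0.393, 0.043, 0.028])]
[(226, [0.531, 0.015, 0.087]), (229, [0.525, 0.001, 0.086]), (232, [0.533, 0.018, 0.065]), (235, [0.526, 0.002, 0.066]), (238, [0.526, 0.001, 0.057]), (241, [0.534, 0.018, 0.035]), (244, [0.534, 0.017, 0.025]), (247, [0.535, 0.016, 0.015])]
[(226, [0.667, -0.024, 0.084]), (229, [0.673, -0.015, 0.069]), (232, [0.669, -0.024, 0.064]), (235, [0.669, -0.026, 0.056]), (238, [0.68, -0.009, 0.034]), (241, [0.681, -0.009, 0.023]), (244, [0.679, -0.014, 0.016]), (247, [0.681, -0.013, 0.004])]
```

Run:
```python
from h import *
cmd([.5475,.3985,.20],115.5)
```

```text
cmd [-1.4998, -0.4446, 0.2012] [0.0, 0.0, -0.5092] dist 394
```

Request:
servo_tool([
  [[-0.15,-0.045,0.02],[0,0,-0.09]],
  [[-0.3,-0.09,0.04],[0,0,-0.18]],
  [[-0.45,-0.135,0.06],[0,0,-0.27]],
  [[-0.6,-0.18,0.08],[0,0,-0.36]],
  [[-0.75,-0.22,0.1],[0,0,-0.45]],
  [[-0.9,-0.27,0.12],[0,0,-0.51]],
  [[-1,-0.3,0.14],[0,0,-0.51]],
  [[-1,-0.3,0.14],[0,0,-0.51]],
  [[-1,-0.3,0.14],[0,0,-0.51]],
], claw=1)

```text
clock: 2.0
tcp_pos: [0.4433, 0.4753, 0.2152]
orientation: [0.692, -3.064, -0.0]
contact_force: [-0.6, 0.6, -0.6]
grip_width: -0.0004
gripper_force: 0.0
```

Run:
```python
from h import *
o=r.get_obs(); print(o['clock'],o['joints'].round(2),o['tcp_pos'],o['grip_width'])
cmd([.5475,.3985,.16],115.5)
```

```text
2.0 [-0.85  0.47 -0.09  1.65  0.05  1.02  1.06] [0.44330099 0.47534591 0.21519141] -0.0003774377214267598
cmd [-0.2442, -0.4568, 0.2206] [0.0001, -0.0002, -0.0004] dist 141
```

Request:
servo_tool([
  [[-0.08,-0.15,0.0],[0,0,0]],
  [[-0.16,-0.3,0.0],[0,0,0]],
  [[-0.244,-0.457,0.0],[0,0,0]],
  [[-0.244,-0.457,0.1],[0,0,0]],
  [[-0.244,-0.457,0.2],[0,0,0]],
  [[-0.244,-0.457,0.3],[0,0,0]],
  [[-0.244,-0.457,0.4],[0,0,0]],
  [[-0.244,-0.457,0.4],[0,0,0]],
  [[-0.244,-0.457,0.4],[0,0,0]],
])

```text
clock: 2.9
tcp_pos: [0.5463, 0.4005, 0.1157]
orientation: [0.698, -3.063, -0.001]
contact_force: [0.5, 1.2, 0.8]
grip_width: 0.0001
gripper_force: 0.0
```

Run:
```python
from h import *
o=r.get_obs(); print(o['tcp_pos'],o['contact_force'])
x=np.array([np.cos(np.radians(25.5)),np.sin(np.radians(25.5))]); c=np.array([.479,.366])
for k in (.03,-.01): cmd([*(c+k*x),.115],115.5)
```

```text
[0.54631757 0.4005124  0.11572183] [0.54143488 1.22185781 0.82877306]
cmd [0.1825, -0.0081, 0.0029] [0.0004, -0.0002, 0.002] dist 46
cmd [0.3425, -0.0076, 0.003] [0.0004, -0.0002, 0.002] dist 86
```

Request:
servo_tool([
  [[0.02,-0.008,0],[0,0,0]],
  [[0.04,-0.008,0],[0,0,0]],
  [[0.06,-0.008,0],[0,0,0]],
  [[0.08,-0.008,0],[0,0,0]],
  [[0.1,-0.008,0],[0,0,0]],
  [[0.12,-0.008,0],[0,0,0]],
  [[0.14,-0.008,0],[0,0,0]],
  [[0.16,-0.008,0],[0,0,0]],
  [[0.18,-0.008,0],[0,0,0]],
  [[0.2,-0.008,0],[0,0,0]],
  [[0.22,-0.008,0],[0,0,0]],
  [[0.24,-0.008,0],[0,0,0]],
  [[0.26,-0.008,0],[0,0,0]],
  [[0.28,-0.008,0],[0,0,0]],
  [[0.3,-0.008,0],[0,0,0]],
  [[0.32,-0.008,0],[0,0,0]],
  [[0.34,-0.008,0],[0,0,0]],
  [[0.36,-0.008,0],[0,0,0]],
  [[0.36,-0.008,0],[0,0,0]],
  [[0.36,-0.008,-0.1],[0,0,0]],
])

```text
clock: 4.9
tcp_pos: [0.4708, 0.3589, 0.1396]
orientation: [-0.691, 3.059, 0.002]
contact_force: [-1.3, 0.2, 0.7]
grip_width: -0.0003
gripper_force: 0.0
```

Request:
servo_tool([
  [[0.0,0,-0.2],[0,0,0]],
  [[0.0,0,-0.4],[0,0,0]],
  [[0,0,-0.4],[0,0,0]],
], claw=0)

```text
clock: 5.2
tcp_pos: [0.4698, 0.361, 0.2478]
orientation: [-0.692, 3.053, 0.01]
contact_force: [1.1, 1.1, 1.3]
grip_width: 0.0437
gripper_force: 0.0
```

Run:
```python
from h import *
o=r.get_obs(); print(o['clock'],o['tcp_pos'],o['contact_force'])
p,d=snap("side"); pt,dt=snap("top","t1.png")
a=cv2.resize(p[120:270,230:430],(800,600)); cv2.imwrite("pics/s1.png",a[:,:,::-1])
for n,dd in(("side",d),("top",dt)):
    q=r.mark_of(n,"toggle_tip")
    W=cloud(n,dd)
    print(n,[(x["uv"],round(x["confidence"],2),W[int(x["uv"][1]),int(x["uv"][0])].round(3)) for x in q[:3]])
cmd([.6375,-.2450,.16],0)
```

```text
5.2 [0.46978274 0.36103787 0.24777679] [1.09389377 1.14525381 1.25222306]
side [([287.7, 169.5], 0.66, array([0.444, 0.355, 0.126]))]
top [([125.4, 223.7], 0.59, array([0.451, 0.353, 0.128])), ([249.9, 186.0], 0.44, array([0.539, 0.079, 0.086]))]
cmd [0.4216, -2.4705, 0.3187] [0.0004, -0.0014, -0.7159] dist 632
```

View pics/s1.png

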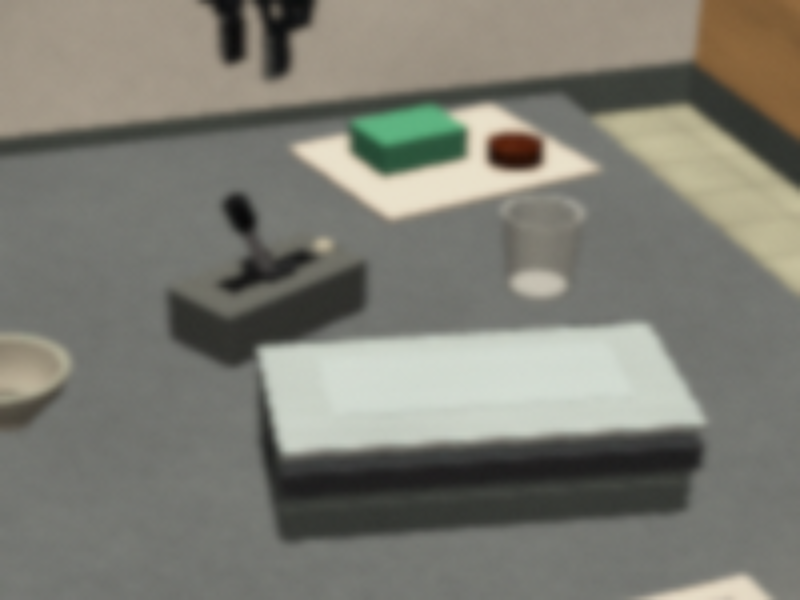

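The crop shows the toggle leaning to the bare end at about (240,210) in the crop, with the lamp at (320,245), so it is OFF. Next, the spatula.

Request:
servo_tool([
  [[0.03,-0.18,0],[0,0,-0.07]],
  [[0.06,-0.36,0],[0,0,-0.14]],
  [[0.09,-0.54,0],[0,0,-0.21]],
  [[0.12,-0.72,0],[0,0,-0.28]],
  [[0.15,-0.9,0],[0,0,-0.35]],
  [[0.17,-1,0],[0,0,-0.42]],
  [[0.17,-1,0],[0,0,-0.5]],
  [[0.17,-1,0],[0,0,-0.58]],
  [[0.17,-1,0],[0,0,-0.65]],
  [[0.17,-1,0],[0,0,-0.72]],
  [[0.17,-1,0],[0,0,-0.72]],
])

```text
clock: 6.5
tcp_pos: [0.5354, 0.1142, 0.2384]
orientation: [2.228, -2.211, -0.003]
contact_force: [-0.5, -0.8, 0.6]
grip_width: 0.0858
gripper_force: 0.0
```

Run:
```python
from h import *
o=r.get_obs(); print(o['joints'].round(2),o['tcp_pos'],o['grip_width'])
cmd([.6375,-.2500,.12],-.5)
```

```text
[-0.19  0.29 -0.16  1.86  0.05  1.    2.77] [0.53541048 0.1141691  0.2384059 ] 0.08576506628781713
cmd [1.4593, -0.3992, 0.4733] [0.0022, -0.0005, 0.0103] dist 396
```

Request:
servo_tool([
  [[0.06,-0.02,0],[0,0,0.09]],
  [[0.13,-0.04,0],[0,0,0.18]],
  [[0.2,-0.06,0],[0,0,0.27]],
  [[0.28,-0.08,0],[0,0,0.36]],
  [[0.36,-0.1,0],[0,0,0.45]],
  [[0.44,-0.12,0],[0,0,0.54]],
  [[0.52,-0.14,0],[0,0,0.63]],
  [[0.6,-0.16,0],[0,0,0.72]],
  [[0.68,-0.18,0],[0,0,0.81]],
  [[0.76,-0.2,0],[0,0,0.9]],
  [[0.84,-0.22,0],[0,0,0.99]],
  [[0.84,-0.22,0],[0,0,1]],
])

```text
clock: 7.7
tcp_pos: [0.5923, -0.0985, 0.2391]
orientation: [-0.006, -3.14, 0.003]
contact_force: [0.6, 0.1, 0.3]
grip_width: 0.0855
gripper_force: 0.0
```

Run:
```python
from h import *
o=r.get_obs(); print(o['joints'].round(2),o['tcp_pos'],o['grip_width'])
cmd([.6375,-.2500,.12],-.5)
```

```text
[-0.11  0.37  0.22  1.76 -0.09  1.02  1.71] [ 0.59226086 -0.09848739  0.23911235] 0.08545726333440586
cmd [-0.1841, -0.6044, 0.4774] [-0.0001, -0.002, -0.9968] dist 198
```

Request:
servo_tool([
  [[-0.02,-0.06,0],[0,0,0.09]],
  [[-0.04,-0.12,0.03],[0,0,0.18]],
  [[-0.06,-0.18,0.06],[0,0,0.27]],
  [[-0.08,-0.25,0.1],[0,0,0.36]],
  [[-0.1,-0.32,0.14],[0,0,0.45]],
  [[-0.12,-0.39,0.18],[0,0,0.54]],
  [[-0.14,-0.46,0.22],[0,0,0.63]],
  [[-0.16,-0.53,0.26],[0,0,0.72]],
  [[-0.184,-0.604,0.3],[0,0,0.81]],
  [[-0.184,-0.604,0.36],[0,0,0.9]],
  [[-0.184,-0.604,0.42],[0,0,0.99]],
  [[-0.184,-0.604,0.477],[0,0,1]],
  [[-0.184,-0.604,0.477],[0,0,1]],
  [[-0.184,-0.604,0.477],[0,0,1]],
])

```text
clock: 9.1
tcp_pos: [0.6397, -0.2452, 0.1207]
orientation: [-2.21, -2.232, 0.0]
contact_force: [1.3, -0.4, 0.3]
grip_width: 0.0853
gripper_force: 0.0
```

Run:
```python
from h import *
o=r.get_obs(); print(o['joints'].round(2),o['tcp_pos'],o['orientation'])
cmd([.6372,-.2500,.028],-1)
```

```text
[-0.09  0.69  0.54  1.66 -0.43  0.92  0.63] [ 0.63968642 -0.24517866  0.1206961 ] [-2.21006830e+00 -2.23151056e+00  4.54582162e-04]
cmd [-0.0193, -0.0098, 0.3708] [-0.0005, -0.0003, 0.0173] dist 93
```

Request:
servo_tool([
  [[-0.019,-0.01,0.06],[0,0,0.017]],
  [[-0.019,-0.01,0.14],[0,0,0.017]],
  [[-0.019,-0.01,0.22],[0,0,0.017]],
  [[-0.019,-0.01,0.3],[0,0,0.017]],
  [[-0.019,-0.01,0.34],[0,0,0.017]],
  [[-0.019,-0.01,0.37],[0,0,0.017]],
  [[-0.019,-0.01,0.37],[0,0,0.017]],
  [[-0.019,-0.01,0.37],[0,0,0.017]],
])

```text
clock: 9.9
tcp_pos: [0.6377, -0.2509, 0.0292]
orientation: [2.243, 2.198, 0.001]
contact_force: [-0.2, 0.1, -0.4]
grip_width: 0.0854
gripper_force: 0.0
```

Request:
servo_tool([
  [[0,0,0],[0,0,0]],
  [[0,0,0],[0,0,0]],
  [[0,0,0],[0,0,0]],
  [[0,0,0],[0,0,0]],
  [[0,0,0],[0,0,0]],
  [[0,0,0],[0,0,0]],
  [[0,0,0],[0,0,0]],
  [[0,0,0],[0,0,0]],
], claw=1, squeeze=80)

```text
clock: 10.7
tcp_pos: [0.6378, -0.2507, 0.0291]
orientation: [2.243, 2.198, 0.001]
contact_force: [-0.1, 1.3, 6.2]
grip_width: 0.018
gripper_force: 80.0
```

Run:
```python
from h import *
o=r.get_obs(); print(o)
cmd([.6372,-.2500,.19],10.4-20.8)
```

```text
{'clock': 10.7, 'joints': array([-0.04040938,  0.80009298,  0.48250162,  1.69186603, -0.49691922,
        0.7732676 ,  0.65903917]), 'qvel': array([-0.00030243, -0.00085156, -0.00017309,  0.00082385, -0.00090284,
        0.00063532,  0.00213106]), 'tau': array([ 2.49347622e-01, -6.15036249e+01,  1.14664873e+01, -1.78656811e+01,
        5.30770642e-02, -1.28878299e-01, -1.28562705e-02]), 'tcp_pos': array([ 0.6377668 , -0.25074552,  0.02910495]), 'orientation': array([2.24325034e+00, 2.19821307e+00, 8.81745937e-04]), 'contact_force': array([-0.10405642,  1.34377082,  6.24284914]), 'moment': array([ 0.07571688,  0.04616142, -0.0537869 ]), 'gripper_force': 79.98701333999634, 'grip_width': 0.018017728369690324}
cmd [0.0028, -0.0017, -0.6436] [0.0006, 0.0001, 0.1026] dist 161
```

Request:
servo_tool([
  [[0,0,-0.05],[0,0,0]],
  [[0,0,-0.15],[0,0,0.0]],
  [[0,0,-0.25],[0,0,0.0]],
  [[0,0,-0.35],[0,0,0.05]],
  [[0,0,-0.45],[0,0,0.1]],
  [[0,0,-0.5],[0,0,0.103]],
  [[0,0,-0.5],[0,0,0.103]],
  [[0,0,-0.5],[0,0,0.103]],
])

```text
clock: 11.5
tcp_pos: [0.6368, -0.2501, 0.1527]
orientation: [-2.412, -2.012, 0.001]
contact_force: [0.1, 0.1, -0.5]
grip_width: 0.0179
gripper_force: 79.3
```

Run:
```python
from h import *
cmd([.5112,-.1388,.152],-10.4)
```

```text
cmd [0.3479, -0.5742, 0.0036] [-0.0008, -0.0003, 0.0007] dist 168
```

Request:
servo_tool([
  [[0.04,-0.08,0],[0,0,0]],
  [[0.11,-0.18,0],[0,0,0]],
  [[0.17,-0.28,0],[0,0,0]],
  [[0.23,-0.38,0],[0,0,0]],
  [[0.29,-0.48,0],[0,0,0]],
  [[0.33,-0.54,0],[0,0,0]],
  [[0.348,-0.574,0],[0,0,0]],
  [[0.348,-0.574,0],[0,0,0]],
  [[0.348,-0.574,0],[0,0,0]],
])

```text
clock: 12.4
tcp_pos: [0.5124, -0.1395, 0.1534]
orientation: [2.413, 2.01, -0.0]
contact_force: [1.1, 0.2, 0.2]
grip_width: 0.018
gripper_force: 79.2
```

Run:
```python
from h import *
o=r.get_obs(); print(o['tcp_pos'],o['contact_force'])
p,d=snap("side"); pt,dt=snap("top")
a=cv2.resize(p[150:300,280:480],(800,600),interpolation=cv2.INTER_CUBIC); b=cv2.resize(pt[100:250,220:420],(800,600),interpolation=cv2.INTER_CUBIC)
cv2.imwrite("pics/s2.png",np.vstack([a,b])[::2,::2,::-1])
u1=r.mark_of("top","spatula_tip")[0];u2=r.mark_of("side","spatula_tip")[0]
print(u1,u2,tri(u1["uv"],u2["uv"]))
W=cloud("side",d); Wt=cloud("top",dt)
M=R.from_rotvec(o['orientation']).as_matrix()
for n,w in(("side",W),("top",Wt)):
    q=(w.reshape(-1,3)-o['tcp_pos'])@M   # tool coords
    m=(abs(q[:,1])<.013)&(abs(q[:,0])<.14)&(q[:,2]>-.006)&(q[:,2]<.03)
    s=q[m]
    for a in np.arange(-.14,.14,.01):
        k=abs(s[:,0]-a)<.005
        if k.sum()>2: print(n,round(a,2),k.sum(),np.median(s[k],0).round(4), s[k][:,1].min().round(4),s[k][:,1].max().round(4))
    print(n,s[:,0].min(),s[:,0].max())
```

```text
[ 0.51243006 -0.13950822  0.15338349] [1.11595976 0.21053561 0.20620304]
{'uv': [295.4, 188.3], 'confidence': 0.76} {'uv': [355.9, 214.5], 'confidence': 0.54} [ 0.52478312 -0.02967393  0.14877801]
side -0.09 50 [-0.0873 -0.0016  0.0119] -0.0107 0.0068
side -0.08 31 [-0.0808 -0.0047  0.0054] -0.0119 0.0091
side -0.07 26 [-0.0697 -0.006   0.0039] -0.011 0.0073
side -0.06 24 [-0.0592 -0.0044  0.0036] -0.011 0.0067
side -0.05 23 [-0.0495 -0.0088  0.0048] -0.0117 0.0068
side -0.04 24 [-0.0404 -0.0048  0.0045] -0.0114 0.007
side -0.03 25 [-0.03   -0.0046  0.0044] -0.0118 0.0057
side -0.02 24 [-0.0203 -0.0066  0.0041] -0.0122 0.0111
side -0.01 40 [-0.011   0.0017  0.0036] -0.0128 0.0128
side 0.0 16 [-0.0003  0.0006  0.0038] -0.0068 0.0079
side 0.01 12 [0.0085 0.0032 0.0036] -0.0058 0.0079
side 0.02 6 [0.0162 0.0028 0.005 ] -0.001 0.0069
side 0.03 4 [0.033  0.0073 0.0107] 0.0038 0.0102
side 0.04 6 [0.0429 0.0071 0.0119] 0.003 0.0105
side 0.05 4 [0.0501 0.0069 0.012 ] 0.0054 0.0104
side 0.06 3 [0.0572 0.0088 0.0119] 0.0066 0.0096
side 0.09 4 [ 0.0866 -0.0068  0.0107] -0.0111 -0.0037
side 0.1 12 [ 0.1003 -0.0088  0.012 ] -0.0127 -0.0024
side 0.11 6 [ 0.1089 -0.0063  0.0124] -0.01 -0.0006
side -0.08946104175732664 0.11461929820747059
top -0.09 3 [-0.0855  0.0025  0.0066] 0.001 0.0052
top -0.08 41 [-0.08   -0.0015  0.0037] -0.0093 0.009
top -0.07 40 [-0.0698 -0.0016  0.0036] -0.0095 0.0085
top -0.06 38 [-0.0603 -0.0023  0.002 ] -0.0094 0.0093
top -0.05 12 [-0.0523 -0.0079  0.0047] -0.0096 -0.0009
top 0.08 20 [0.0821 0.0069 0.0098] -0.0055 0.0123
top 0.09 50 [ 0.0898 -0.0006  0.0118] -0.0128 0.0108
top 0.1 49 [ 0.0999 -0.001   0.0112] -0.0125 0.0113
top 0.11 35 [ 0.1091 -0.0009  0.0115] -0.0125 0.0108
top -0.08624789906144797 0.11222139804482292
```

View pics/s2.png

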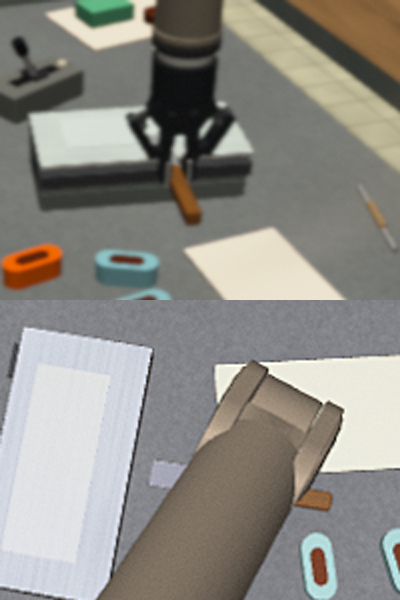

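Both views show the blade level and square to the lip: side crop about (175,150), top crop about (165,475). It sits 27 mm short of the lip. Lowering to slot height, then inserting.

Request:
servo_tool([
  [[0,0,0.06],[0,0,0]],
  [[0,0,0.14],[0,0,0]],
  [[0,0,0.2],[0,0,0]],
  [[0,0,0.24],[0,0,0]],
  [[0,0,0.264],[0,0,0]],
  [[0,0,0.264],[0,0,0]],
  [[0,0,0.264],[0,0,0]],
  [[0.02,0,0.264],[0,0,0]],
  [[0.04,0,0.264],[0,0,0]],
])

```text
clock: 13.5
tcp_pos: [0.5142, -0.1288, 0.0881]
orientation: [2.414, 2.01, 0.002]
contact_force: [0.7, 0.4, -0.4]
grip_width: 0.0184
gripper_force: 79.2
```

Run:
```python
from h import *
o=r.get_obs(); print(o['tcp_pos'],o['contact_force'])
p,d=snap("side")
a=cv2.resize(p[180:280,290:420],(780,600),interpolation=cv2.INTER_CUBIC); cv2.imwrite("pics/s3.png",a[:,:,::-1])
yh=np.array([.1805,.9836]);xh=np.array([.9836,-.1805]);c=np.array([.5518,.0825])
cmd([*(c+xh*.0+yh*(-.072-.1145)),.0875],-10.4)
```

```text
[ 0.51424814 -0.12879764  0.08810166] [ 0.68051232  0.35817166 -0.37209104]
cmd [0.1075, -0.0046, 0.0017] [0.0004, -0.0007, 0.0005] dist 27
```

View pics/s3.png

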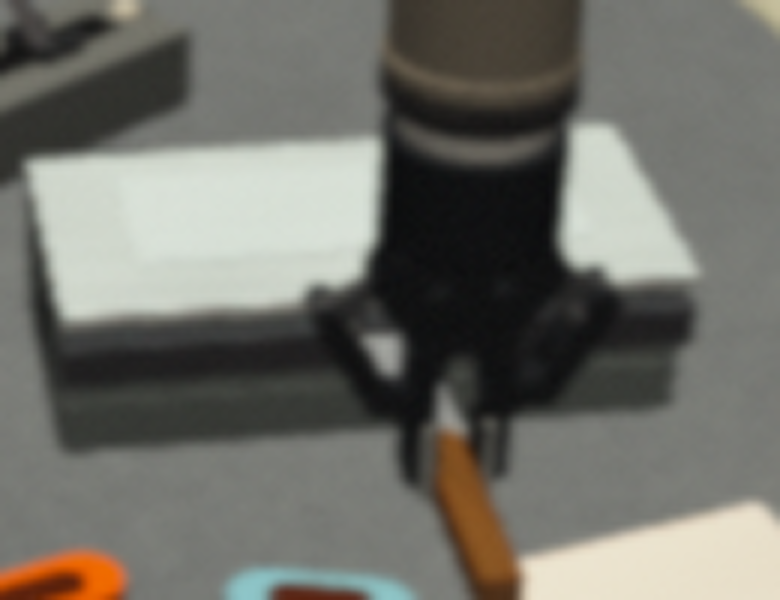

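The blade is hidden behind the gripper, so the picture cannot confirm the fit. By measurement it stands at z = 73–76 mm and the slot runs 68–80 mm. Inserting slowly.

Request:
servo_tool([
  [[0.015,-0.004,0.002],[0,0,0]],
  [[0.03,-0.004,0.002],[0,0,0]],
  [[0.045,-0.004,0.002],[0,0,0]],
  [[0.06,-0.004,0.002],[0,0,0]],
  [[0.075,-0.004,0.002],[0,0,0]],
  [[0.09,-0.004,0.002],[0,0,0]],
  [[0.104,-0.004,0.002],[0,0,0]],
  [[0.104,-0.004,0.002],[0,0,0]],
  [[0.104,-0.004,0.002],[0,0,0]],
])

```text
clock: 14.45
tcp_pos: [0.5175, -0.1034, 0.087]
orientation: [2.414, 2.01, -0.0]
contact_force: [0.9, -0.4, -0.5]
grip_width: 0.0181
gripper_force: 79.2
```

Request:
servo_tool([
  [[0.004,0,-0.01],[0,0,0]],
  [[0.006,0,-0.02],[0,0,0]],
  [[0.007,0,-0.035],[0,0,0]],
  [[0.008,0,-0.05],[0,0,0]],
  [[0.01,0,-0.076],[0,0,0]],
  [[0.013,0,-0.104],[0,0,0]],
  [[0.017,0,-0.132],[0,0,0]],
  [[0.023,0,-0.16],[0,0,0]],
  [[0.03,0,-0.187],[0,0,0]],
  [[0.03,0,-0.187],[0,0,0]],
  [[0.03,0,-0.187],[0,0,0]],
])

```text
clock: 15.55
tcp_pos: [0.5192, -0.0956, 0.1341]
orientation: [2.414, 2.011, 0.002]
contact_force: [-0.3, 0.2, -1.2]
grip_width: 0.0179
gripper_force: 79.2
```

```bash
cat >> h.py <<'E'
def lidang(n,d): # lid angle by fitting points near box in box coords
    W=cloud(n,d)[d>0].reshape(-1,3); q=W[:,:2]-[.5518,.0825]
    x=q@[.9836,-.1805]; y=q@[.1805,.9836]; z=W[:,2]
    a=np.arctan2(z-.08,.068-y); rr=np.hypot(z-.08,.068-y)
    return x,y,z,a,rr
E
python3 - <<'E'
from h import *
o=r.get_obs(); print(o['tcp_pos'],o['contact_force'])
p,d=snap("side"); x,y,z,a,rr=lidang("side",d)
m=(rr>.06)&(rr<.165)&(abs(x)<.145)&(abs(x)>.06)&(a>.03)&(a<2)
print(np.histogram(a[m],np.arange(0,2.05,.1)))
cv2.imwrite("pics/s4.png",cv2.resize(p[130:280,260:460],(640,480))[:,:,::-1])
E
```

```text
[ 0.51924804 -0.09563521  0.1341179 ] [-0.25251005  0.22264935 -1.16865587]
(array([  0,   0,   2, 373,  33,   0,   0,   0,   0,   0,   0,   0,   0,
         0,   0,   0,   0,   0,   0,   0]), array([0. , 0.1, 0.2, 0.3, 0.4, 0.5, 0.6, 0.7, 0.8, 0.9, 1. , 1.1, 1.2,
       1.3, 1.4, 1.5, 1.6, 1.7, 1.8, 1.9, 2. ]))
```

View pics/s4.png

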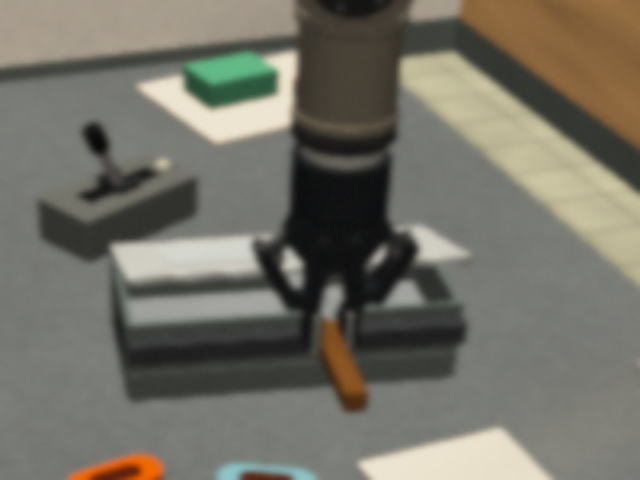

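The lid is up about 0.33 rad on the blade and the box is opening. Carrying on along the arc.

Request:
servo_tool([
  [[0.009,0,-0.027],[0,0,0]],
  [[0.018,0,-0.053],[0,0,0]],
  [[0.03,0,-0.079],[0,0,0]],
  [[0.042,0,-0.104],[0,0,0]],
  [[0.057,0,-0.129],[0,0,0]],
  [[0.072,0,-0.153],[0,0,0]],
  [[0.089,0,-0.176],[0,0,0]],
  [[0.106,0,-0.198],[0,0,0]],
  [[0.125,0,-0.219],[0,0,0]],
  [[0.145,0,-0.24],[0,0,0]],
  [[0.166,0,-0.259],[0,0,0]],
  [[0.187,0,-0.277],[0,0,0]],
  [[0.21,0,-0.294],[0,0,0]],
  [[0.234,0,-0.31],[0,0,0]],
  [[0.258,0,-0.324],[0,0,0]],
  [[0.283,0,-0.338],[0,0,0]],
  [[0.308,0,-0.35],[0,0,0]],
  [[0.334,0,-0.362],[0,0,0]],
  [[0.334,0,-0.362],[0,0,0]],
])

```text
clock: 17.5
tcp_pos: [0.5346, -0.0124, 0.2247]
orientation: [2.412, 2.012, 0.002]
contact_force: [-0.1, 0.2, -0.7]
grip_width: 0.0179
gripper_force: 79.2
```

Request:
servo_tool([
  [[0.027,0,-0.009],[0,0,0]],
  [[0.054,0,-0.017],[0,0,0]],
  [[0.082,0,-0.024],[0,0,0]],
  [[0.11,0,-0.03],[0,0,0]],
  [[0.138,0,-0.033],[0,0,0]],
  [[0.166,0,-0.036],[0,0,0]],
  [[0.194,0,-0.037],[0,0,0]],
  [[0.223,0,-0.038],[0,0,0]],
  [[0.245,0,-0.036],[0,0,0]],
  [[0.268,0,-0.035],[0,0,0]],
  [[0.268,0,-0.035],[0,0,0]],
  [[0.2,0,-0.035],[0,0,0]],
  [[0.1,0,-0.035],[0,0,0]],
])

```text
clock: 18.8
tcp_pos: [0.5383, 0.0107, 0.2329]
orientation: [-2.411, -2.013, 0.0]
contact_force: [-0.1, -1.3, -1.2]
grip_width: 0.018
gripper_force: 79.1
```

Run:
```python
from h import *
o=r.get_obs(); print(o['tcp_pos'],o['contact_force'],o['joints'].round(2))
p,d=snap("side"); x,y,z,a,rr=lidang("side",d)
m=(rr>.05)&(rr<.165)&(abs(x)<.145)&(a>.1)&(a<2)&(z>.1)
print(np.histogram(a[m],np.arange(0,2.05,.1))[0])
cv2.imwrite("pics/s5.png",cv2.resize(p[100:300,240:480],(720,600))[:,:,::-1])
pt,dt=snap("top")
print(moulds("top",pt,dt))
```

```text
[0.53831121 0.01066204 0.23286924] [-0.05335085 -1.30952842 -1.21114285] [-0.72  0.33  0.72  1.94 -0.26  0.97 -0.05]
[   0    0    0    0    0    0    0    0    0    0    7    3    0    1
    1   43 1903  496    2    0]
[(array([379., 233.]), 435.0, -222.8, np.float64(33.0), 77, 34, 7.4), (array([421., 231.]), 441.2, -323.7, np.float64(33.0), 77, 38, 18.6), (array([342., 226.]), 452.6, -137.1, np.float64(33.5), 76, 34, -27.0)]
```

View pics/s5.png

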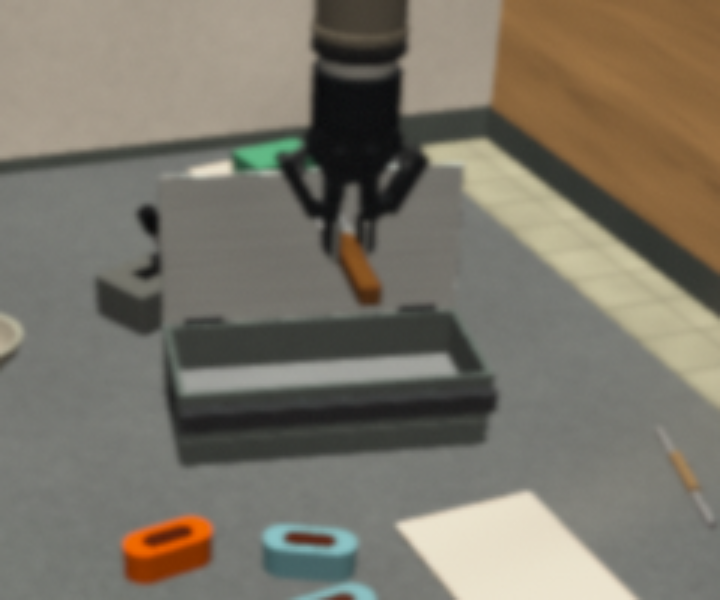

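The lid stands at about 1.67 rad and the box is open and empty. Returning the spatula to the tile.

Run:
```python
from h import *
M=R.from_rotvec([2.24325034,2.19821307,.00088]).as_matrix()
cmd([.6378,-.2507,.11],Rt=M)
```

```text
cmd [-0.9303, 0.5868, 0.4944] [-0.0008, 0.0009, -0.107] dist 301
```

Request:
servo_tool([
  [[-0.08,0,0],[0,0,0]],
  [[-0.24,0.05,0],[0,0,0]],
  [[-0.4,0.14,0],[0,0,-0.02]],
  [[-0.54,0.24,0],[0,0,-0.04]],
  [[-0.68,0.35,0.05],[0,0,-0.06]],
  [[-0.8,0.46,0.12],[0,0,-0.08]],
  [[-0.88,0.54,0.22],[0,0,-0.107]],
  [[-0.93,0.587,0.35],[0,0,-0.107]],
  [[-0.93,0.587,0.45],[0,0,-0.107]],
  [[-0.93,0.587,0.494],[0,0,-0.107]],
  [[-0.93,0.587,0.494],[0,0,-0.107]],
  [[-0.93,0.587,0.494],[0,0,-0.107]],
])

```text
clock: 20.1
tcp_pos: [0.6411, -0.2447, 0.1107]
orientation: [2.236, 2.205, 0.001]
contact_force: [0.4, -0.3, -0.4]
grip_width: 0.0181
gripper_force: 79.1
```

Run:
```python
from h import *
M=R.from_rotvec([2.24325034,2.19821307,.00088]).as_matrix()
o=r.get_obs();print(o['tcp_pos'],o['contact_force'])
cmd([.6378,-.2507,.030],Rt=M)
p,d=snap("top"); W=cloud("top",d); T=R.from_rotvec(o['orientation']).as_matrix()
q=(W.reshape(-1,3)-o['tcp_pos'])@T; m=(abs(q[:,1])<.013)&(abs(q[:,0])<.13)&(q[:,2]>-.006)&(q[:,2]<.03); s=q[m]
for a in np.arange(-.12,.14,.02):
    k=abs(s[:,0]-a)<.01
    if k.sum()>2: print(round(a,2),k.sum(),np.median(s[k],0).round(4))
```

```text
[ 0.64106813 -0.24467135  0.11068558] [ 0.38600706 -0.33934715 -0.39389892]
cmd [-0.0242, -0.0131, 0.3227] [0.0001, 0.0, 0.0042] dist 81
-0.08 67 [-0.079  -0.0023  0.0039]
-0.06 82 [-0.0609 -0.0034  0.004 ]
-0.04 14 [-0.0462 -0.0094  0.0042]
0.12 3 [0.1108 0.0073 0.0127]
```

Request:
servo_tool([
  [[-0.024,-0.013,0.08],[0,0,0.004]],
  [[-0.024,-0.013,0.16],[0,0,0.004]],
  [[-0.024,-0.013,0.23],[0,0,0.004]],
  [[-0.024,-0.013,0.28],[0,0,0.004]],
  [[-0.024,-0.013,0.3],[0,0,0.004]],
  [[-0.024,-0.013,0.315],[0,0,0.004]],
  [[-0.024,-0.013,0.323],[0,0,0.004]],
  [[-0.024,-0.013,0.323],[0,0,0.004]],
  [[-0.024,-0.013,0.323],[0,0,0.004]],
])

```text
clock: 21.05
tcp_pos: [0.6377, -0.2507, 0.0294]
orientation: [2.243, 2.198, 0.001]
contact_force: [0.3, 0.5, -1.1]
grip_width: 0.018
gripper_force: 79.4
```

Request:
servo_tool([
  [[0,0,0.001],[0,0,0]],
  [[0,0,0.001],[0,0,0]],
  [[0,0,0.001],[0,0,0]],
  [[0,0,0.001],[0,0,0]],
  [[0,0,-0.05],[0,0,0]],
  [[0,0,-0.15],[0,0,0]],
  [[0,0,-0.3],[0,0,0]],
  [[0,0,-0.45],[0,0,0]],
  [[0,0,-0.5],[0,0,0]],
], claw=0)

```text
clock: 21.95
tcp_pos: [0.6392, -0.2521, 0.1592]
orientation: [2.24, 2.194, 0.005]
contact_force: [0.5, -0.5, 0.2]
grip_width: 0.0853
gripper_force: 0.0
```

Run:
```python
from h import *
o=r.get_obs();print(o['tcp_pos'],o['joints'].round(2))
p,d=snap("side","s6.png"); pt,dt=snap("top")
for m in moulds("side",p,d)+moulds("top",pt,dt): print(m)
for m in moulds("top",pt,dt,.030): print("pl",m)
W=cloud("side",d); v,u=np.mgrid[:480,:640]
hs=cv2.cvtColor(p,cv2.COLOR_RGB2HSV); b=(hs[:,:,1]>90)&(abs(u-432)<28)&(abs(v-298)<28)&(d>0)
print("handle",W[b].mean(0),np.percentile(W[b][:,2],[5,95]), b.sum())
```

```text
[ 0.63921145 -0.2520801   0.15920822] [-0.13  0.66  0.62  1.64 -0.44  0.98  0.62]
(array([368., 333.]), 441.3, -326.3, np.float64(30.3), 81, 39, 17.2)
(array([345., 295.]), 443.2, -182.0, np.float64(30.1), 141, 77, 78.8)
(array([379., 233.]), 435.1, -222.7, np.float64(32.5), 77, 34, 6.8)
(array([421., 231.]), 440.5, -323.9, np.float64(33.2), 76, 36, 16.8)
pl (array([379., 233.]), 434.8, -221.8, np.float64(32.5), 77, 37, 7.0)
pl (array([421., 231.]), 439.9, -322.1, np.float64(33.2), 76, 39, 17.6)
handle [ 0.63194797 -0.29217038  0.02281525] [0.01466226 0.02692454] 308
```

View pics/s6.png

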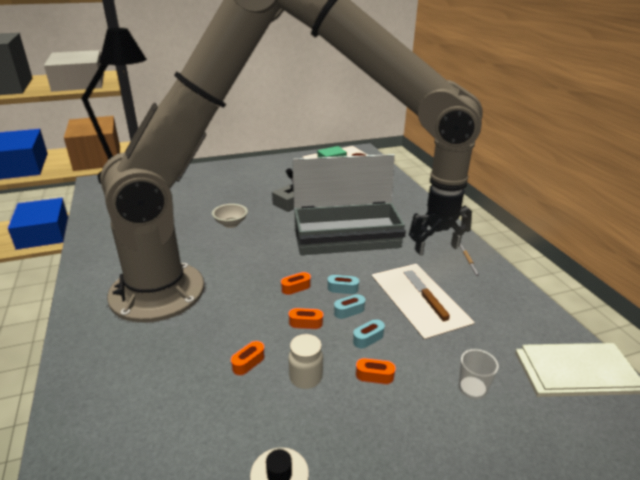

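The spatula lies flat on its tile, handle near (432,298). The lid stands open and the toggle is off. The three blue moulds are at (343,283), (350,305) and (369,333) in the side view. Picking mould C first.

Run:
```python
from h import *
cmd([.4408,-.3250,.11],17-90)
```

```text
cmd [-0.3105, -0.7863, 0.1844] [0.0032, -0.0013, 0.7981] dist 216
```

Request:
servo_tool([
  [[-0.04,-0.1,0],[0,0,0.09]],
  [[-0.08,-0.2,0],[0,0,0.18]],
  [[-0.12,-0.3,0],[0,0,0.27]],
  [[-0.16,-0.4,0],[0,0,0.36]],
  [[-0.2,-0.5,0],[0,0,0.45]],
  [[-0.24,-0.6,0],[0,0,0.54]],
  [[-0.28,-0.7,0.05],[0,0,0.63]],
  [[-0.31,-0.785,0.1],[0,0,0.72]],
  [[-0.31,-0.785,0.15],[0,0,0.8]],
  [[-0.31,-0.785,0.18],[0,0,0.8]],
  [[-0.31,-0.785,0.18],[0,0,0.8]],
  [[-0.31,-0.785,0.18],[0,0,0.8]],
])

```text
clock: 23.25
tcp_pos: [0.44, -0.3238, 0.1086]
orientation: [-3.107, -0.465, 0.001]
contact_force: [0.2, -0.4, 0.3]
grip_width: 0.0851
gripper_force: 0.0
```

Run:
```python
from h import *
print(r.get_obs()['joints'].round(2))
p,d=snap("side")
for m in moulds("side",p,d): print(m)
cmd([.4408,-.3250,.024],17-90)
```

```text
[-0.15  0.64  0.92  2.03 -0.7   0.83 -0.1 ]
(array([368., 333.]), 440.6, -326.2, np.float64(30.2), 82, 38, 17.2)
(array([344., 295.]), 442.5, -184.0, np.float64(30.3), 141, 77, 78.8)
cmd [0.0012, 0.0048, 0.3397] [0.0001, -0.0001, 0.0] dist 85
```

Request:
servo_tool([
  [[0.001,0.005,0.1],[0,0,0]],
  [[0.001,0.005,0.2],[0,0,0]],
  [[0.001,0.005,0.28],[0,0,0]],
  [[0.001,0.005,0.32],[0,0,0]],
  [[0.001,0.005,0.34],[0,0,0]],
  [[0.001,0.005,0.34],[0,0,0]],
  [[0.001,0.005,0.34],[0,0,0]],
])

```text
clock: 24.0
tcp_pos: [0.4407, -0.3256, 0.0246]
orientation: [3.107, 0.46, 0.002]
contact_force: [0.1, -0.1, 0.4]
grip_width: 0.0855
gripper_force: 0.0
```

Request:
servo_tool([
  [[0,0,0],[0,0,0]],
  [[0,0,0],[0,0,0]],
  [[0,0,0],[0,0,0]],
  [[0,0,0],[0,0,0]],
  [[0,0,0],[0,0,0]],
  [[0,0,0],[0,0,0]],
  [[0,0,-0.1],[0,0,0]],
  [[0,0,-0.25],[0,0,0]],
  [[0,0,-0.4],[0,0,0]],
  [[0,0,-0.55],[0,0,0]],
  [[0,0,-0.6],[0,0,0]],
  [[0,0,-0.6],[0,0,0]],
], claw=1, squeeze=40)

```text
clock: 25.2
tcp_pos: [0.441, -0.3255, 0.175]
orientation: [3.106, 0.46, 0.004]
contact_force: [-0.1, 0.6, -1.0]
grip_width: 0.0353
gripper_force: 40.2
```

```bash
cat >> h.py <<'E'
def bx(x,y,z): 
    q=np.array([.5518,.0825])+x*np.array([.9836,-.1805])+y*np.array([.1805,.9836]); return [*q,z]
E
python3 - <<'E'
from h import *
print(r.get_obs()['joints'].round(2))
print(bx(-.08,-.008,0)[:2],bx(0,-.008,0)[:2],bx(.08,-.008,0)[:2])
cmd(bx(.085,-.008,.17),-10.4)
E
```

```text
[-0.23  0.56  1.03  1.98 -0.6   0.94 -0.18]
[np.float64(0.471668), np.float64(0.0890712)] [np.float64(0.550356), np.float64(0.07463120000000001)] [np.float64(0.6290439999999999), np.float64(0.06019120000000001)]
cmd [1.1852, -1.2492, 0.0206] [0.0018, -0.0008, -0.6971] dist 431
```

Request:
servo_tool([
  [[0.08,-0.09,0],[0,0,-0.06]],
  [[0.19,-0.2,0],[0,0,-0.13]],
  [[0.3,-0.32,0],[0,0,-0.2]],
  [[0.41,-0.43,0],[0,0,-0.27]],
  [[0.52,-0.55,0],[0,0,-0.34]],
  [[0.63,-0.66,0],[0,0,-0.41]],
  [[0.74,-0.78,0],[0,0,-0.48]],
  [[0.85,-0.89,0],[0,0,-0.55]],
  [[0.95,-1,0],[0,0,-0.62]],
  [[0.98,-1,0],[0,0,-0.697]],
  [[0.98,-1,0],[0,0,-0.697]],
  [[0.98,-1,0],[0,0,-0.697]],
])

```text
clock: 26.4
tcp_pos: [0.601, -0.0158, 0.1723]
orientation: [-2.417, -2.004, 0.004]
contact_force: [-0.2, -0.7, -0.1]
grip_width: 0.0354
gripper_force: 40.2
```

Run:
```python
from h import *
o=r.get_obs();print(o['joints'].round(2),o['grip_width'])
cmd(bx(.085,-.008,.17),-10.4)
```

```text
[-0.61  0.54  0.73  1.85 -0.44  0.93  0.13] 0.035446589257573886
cmd [0.3196, 0.0739, 0.0088] [-0.0016, 0.0005, -0.003] dist 82
```

Request:
servo_tool([
  [[0.08,0.02,0],[0,0,-0.003]],
  [[0.2,0.05,0],[0,0,-0.003]],
  [[0.3,0.074,0],[0,0,-0.003]],
  [[0.32,0.074,0],[0,0,-0.003]],
  [[0.32,0.074,0.05],[0,0,-0.003]],
  [[0.32,0.074,0.15],[0,0,-0.003]],
  [[0.32,0.074,0.25],[0,0,-0.003]],
  [[0.32,0.074,0.33],[0,0,-0.003]],
  [[0.32,0.074,0.38],[0,0,-0.003]],
  [[0.32,0.074,0.41],[0,0,-0.003]],
  [[0.32,0.074,0.41],[0,0,-0.003]],
])

```text
clock: 27.5
tcp_pos: [0.6342, 0.0595, 0.0705]
orientation: [-2.41, -2.014, 0.002]
contact_force: [-0.1, 0.5, 0.5]
grip_width: 0.0352
gripper_force: 40.3
```

Run:
```python
from h import *
o=r.get_obs();print(o['joints'].round(2),o['contact_force'])
cmd(bx(.085,-.008,.0555),-10.4)
```

```text
[-0.62  0.71  0.62  1.81 -0.56  0.8   0.1 ] [-0.06303037  0.53461636  0.51625045]
cmd [-0.0011, -0.0008, 0.0598] [-0.0009, 0.0006, 0.0018] dist 15
```

Lower, then release with a partial opening and rise.

Request:
servo_tool([
  [[0,0,0.02],[0,0,0]],
  [[0,0,0.04],[0,0,0]],
  [[0,0,0.05],[0,0,0]],
  [[0,0,0.06],[0,0,0]],
  [[0,0,0.06],[0,0,0]],
])

```text
clock: 28.0
tcp_pos: [0.6348, 0.0605, 0.0561]
orientation: [-2.409, -2.016, 0.0]
contact_force: [0.0, -0.1, -0.9]
grip_width: 0.035
gripper_force: 40.3
```

Request:
servo_tool([
  [[0,0,0],[0,0,0]],
  [[0,0,0],[0,0,0]],
  [[0,0,0],[0,0,0]],
  [[0,0,0],[0,0,0]],
  [[0,0,-0.1],[0,0,0]],
  [[0,0,-0.25],[0,0,0]],
  [[0,0,-0.4],[0,0,0]],
  [[0,0,-0.5],[0,0,0]],
  [[0,0,-0.5],[0,0,0]],
], claw=0.35)

```text
clock: 28.9
tcp_pos: [0.6373, 0.0601, 0.1854]
orientation: [2.407, 2.013, 0.01]
contact_force: [-0.1, 0.0, 0.5]
grip_width: 0.0556
gripper_force: 0.0
```

Run:
```python
from h import *
o=r.get_obs();print(o['joints'].round(2),o['contact_force'])
p,d=snap("side"); 
for m in moulds("side",p,d): print(m)
pt,dt=snap("top")
for m in moulds("top",pt,dt): print("t",m)
cmd([.4355,-.2230,.13],7-90)
```

```text
[-0.7   0.58  0.72  1.75 -0.45  0.98  0.02] [-0.07183456  0.03611999  0.47226281]
(array([345., 295.]), 442.8, -182.5, np.float64(30.1), 138, 77, 78.8)
(array([375., 220.]), 633.9, 67.7, np.float64(61.0), 66, 37, 77.0)
t (array([379., 233.]), 435.2, -222.6, np.float64(32.9), 77, 34, 5.8)
t (array([342., 226.]), 452.2, -137.0, np.float64(33.2), 77, 34, -26.7)
t (array([263., 149.]), 630.7, 45.8, np.float64(62.8), 45, 37, 79.0)
cmd [-1.2574, -0.5856, 0.2048] [0.0, -0.0006, 0.8094] dist 351
```

Request:
servo_tool([
  [[-0.08,-0.04,0],[0,0,0.0]],
  [[-0.22,-0.1,0],[0,0,0.08]],
  [[-0.36,-0.17,0],[0,0,0.17]],
  [[-0.5,-0.24,0],[0,0,0.26]],
  [[-0.64,-0.3,0],[0,0,0.35]],
  [[-0.78,-0.37,0],[0,0,0.44]],
  [[-0.9,-0.43,0],[0,0,0.53]],
  [[-1,-0.5,0],[0,0,0.62]],
  [[-1,-0.586,0],[0,0,0.71]],
  [[-1,-0.586,0],[0,0,0.8]],
  [[-1,-0.586,0],[0,0,0.81]],
], claw=0)

```text
clock: 30.1
tcp_pos: [0.4454, -0.1595, 0.1802]
orientation: [3.136, 0.186, -0.004]
contact_force: [1.0, 0.8, -0.6]
grip_width: 0.0855
gripper_force: 0.0
```

Run:
```python
from h import *
o=r.get_obs();print(o['joints'].round(2),o['tcp_pos'])
p,d=snap("side"); 
for m in moulds("side",p,d): print(m)
cmd([.4350,-.2230,.10],6.5-90)
```

```text
[-0.71  0.47  1.18  2.14 -0.56  0.9  -0.64] [ 0.44544305 -0.15947107  0.18019484]
(array([345., 295.]), 442.8, -182.0, np.float64(30.0), 140, 77, 79.1)
(array([375., 220.]), 633.8, 68.9, np.float64(60.9), 64, 36, 76.3)
cmd [-0.0744, 0.2465, 0.322] [0.0004, 0.0013, 0.0056] dist 103
```

Request:
servo_tool([
  [[-0.03,0.1,0.03],[0,0,0.005]],
  [[-0.06,0.2,0.08],[0,0,0.005]],
  [[-0.074,0.246,0.16],[0,0,0.005]],
  [[-0.074,0.246,0.24],[0,0,0.005]],
  [[-0.074,0.246,0.31],[0,0,0.005]],
  [[-0.074,0.246,0.31],[0,0,0.005]],
  [[-0.074,0.246,0.31],[0,0,0.005]],
])

```text
clock: 30.85
tcp_pos: [0.4357, -0.2232, 0.1037]
orientation: [3.136, 0.181, -0.001]
contact_force: [-0.5, 0.2, -0.3]
grip_width: 0.0854
gripper_force: 0.0
```

Run:
```python
from h import *
o=r.get_obs();print(o['joints'].round(2),o['tcp_pos'])
cmd([.4350,-.2230,.0245],6.5-90)
```

```text
[-0.39  0.58  0.97  2.16 -0.72  0.76 -0.4 ] [ 0.43571949 -0.22317312  0.10372187]
cmd [-0.0025, -0.001, 0.3169] [-0.0, 0.0006, 0.0012] dist 79
```

Request:
servo_tool([
  [[-0.002,0,0.1],[0,0,0]],
  [[-0.002,0,0.2],[0,0,0]],
  [[-0.002,0,0.27],[0,0,0]],
  [[-0.002,0,0.3],[0,0,0]],
  [[-0.002,0,0.317],[0,0,0]],
  [[-0.002,0,0.317],[0,0,0]],
  [[-0.002,0,0.317],[0,0,0]],
])

```text
clock: 31.55
tcp_pos: [0.4358, -0.2234, 0.0253]
orientation: [3.136, 0.178, 0.002]
contact_force: [-0.6, 0.7, 0.6]
grip_width: 0.085
gripper_force: 0.0
```

Request:
servo_tool([
  [[0,0,0],[0,0,0]],
  [[0,0,0],[0,0,0]],
  [[0,0,0],[0,0,0]],
  [[0,0,0],[0,0,0]],
  [[0,0,0],[0,0,0]],
  [[0,0,0],[0,0,0]],
  [[0,0,-0.1],[0,0,0]],
  [[0,0,-0.25],[0,0,0]],
  [[0,0,-0.4],[0,0,0]],
  [[0,0,-0.55],[0,0,0]],
  [[0,0,-0.6],[0,0,0]],
  [[0,0,-0.6],[0,0,0]],
], claw=1)

```text
clock: 32.75
tcp_pos: [0.4361, -0.2232, 0.1756]
orientation: [3.136, 0.179, 0.005]
contact_force: [-0.5, -0.4, -0.4]
grip_width: 0.0354
gripper_force: 40.6
```

Run:
```python
from h import *
print(r.get_obs()['joints'].round(2))
cmd(bx(0,-.008,.17),-10.4)
```

```text
[-0.52  0.48  1.13  2.11 -0.57  0.89 -0.51]
cmd [0.5894, -1.1318, 0.0234] [0.0015, -0.0014, -0.8119] dist 319
```

Request:
servo_tool([
  [[0.04,-0.08,0],[0,0,-0.08]],
  [[0.1,-0.19,0],[0,0,-0.17]],
  [[0.16,-0.3,0],[0,0,-0.26]],
  [[0.22,-0.42,0],[0,0,-0.35]],
  [[0.28,-0.54,0],[0,0,-0.44]],
  [[0.34,-0.65,0],[0,0,-0.53]],
  [[0.4,-0.77,0],[0,0,-0.62]],
  [[0.46,-0.88,0],[0,0,-0.71]],
  [[0.52,-1,0],[0,0,-0.8]],
  [[0.52,-1,0],[0,0,-0.81]],
  [[0.52,-1,0],[0,0,-0.81]],
])

```text
clock: 33.85
tcp_pos: [0.5351, 0.0406, 0.1728]
orientation: [-2.415, -2.007, 0.004]
contact_force: [-0.6, -0.1, -1.5]
grip_width: 0.0351
gripper_force: 40.5
```

Run:
```python
from h import *
print(r.get_obs()['joints'].round(2))
cmd(bx(0,-.008,.070),-10.4)
```

```text
[-0.78  0.43  0.76  2.   -0.39  0.86  0.  ]
cmd [0.1453, 0.0364, 0.4108] [-0.0018, 0.0005, -0.0016] dist 109
```

Request:
servo_tool([
  [[0.08,0.02,0],[0,0,0]],
  [[0.145,0.036,0],[0,0,0]],
  [[0.145,0.036,0],[0,0,0]],
  [[0.145,0.036,0.08],[0,0,0]],
  [[0.145,0.036,0.18],[0,0,0]],
  [[0.145,0.036,0.27],[0,0,0]],
  [[0.145,0.036,0.34],[0,0,0]],
  [[0.145,0.036,0.39],[0,0,0]],
  [[0.145,0.036,0.42],[0,0,0]],
  [[0.145,0.036,0.44],[0,0,0]],
  [[0.145,0.036,0.455],[0,0,0]],
  [[0.145,0.036,0.466],[0,0,0]],
  [[0.145,0.036,0.466],[0,0,0]],
])

```text
clock: 35.15
tcp_pos: [0.5517, 0.074, 0.0581]
orientation: [-2.417, -2.007, -0.0]
contact_force: [0.2, 0.6, -2.2]
grip_width: 0.0356
gripper_force: 40.6
```

Request:
servo_tool([
  [[0,0,0],[0,0,0]],
  [[0,0,0],[0,0,0]],
  [[0,0,0],[0,0,0]],
  [[0,0,0],[0,0,0]],
  [[0,0,-0.1],[0,0,0]],
  [[0,0,-0.25],[0,0,0]],
  [[0,0,-0.4],[0,0,0]],
  [[0,0,-0.5],[0,0,0]],
  [[0,0,-0.5],[0,0,0]],
], claw=0.35)

```text
clock: 36.05
tcp_pos: [0.5539, 0.074, 0.1865]
orientation: [2.416, 2.005, 0.01]
contact_force: [0.4, -0.8, 0.2]
grip_width: 0.0558
gripper_force: 0.0
```

Run:
```python
from h import *
o=r.get_obs();print(o['joints'].round(2),o['contact_force'])
p,d=snap("side"); 
for m in moulds("side",p,d): print(m)
pt,dt=snap("top")
for m in moulds("top",pt,dt): print("t",m)
cmd([.4525,-.1375,.12],-27.5+90)
```

```text
[-0.83  0.44  0.77  1.94 -0.39  0.9  -0.05] [ 0.44873231 -0.75755154  0.24835747]
(array([343., 284.]), 450.8, -140.4, np.float64(30.2), 78, 42, -29.8)
(array([348., 222.]), 550.5, 83.3, np.float64(61.0), 64, 37, 82.8)
(array([375., 220.]), 633.7, 67.9, np.float64(61.1), 67, 36, 78.0)
t (array([342., 226.]), 452.0, -136.9, np.float64(33.5), 77, 34, -26.8)
t (array([258., 184.]), 546.2, 58.3, np.float64(62.6), 43, 35, 78.2)
t (array([264., 149.]), 630.2, 46.8, np.float64(63.3), 46, 36, 73.0)
cmd [-0.9055, -0.2343, 0.252] [0.0007, -0.0003, -0.8121] dist 242
```

Request:
servo_tool([
  [[-0.08,-0.02,0],[0,0,0]],
  [[-0.2,-0.05,0],[0,0,-0.08]],
  [[-0.32,-0.08,0],[0,0,-0.17]],
  [[-0.44,-0.11,0],[0,0,-0.26]],
  [[-0.56,-0.14,0],[0,0,-0.35]],
  [[-0.68,-0.17,0],[0,0,-0.44]],
  [[-0.8,-0.2,0],[0,0,-0.53]],
  [[-0.905,-0.235,0],[0,0,-0.62]],
  [[-0.905,-0.235,0.05],[0,0,-0.71]],
  [[-0.905,-0.235,0.15],[0,0,-0.8]],
  [[-0.905,-0.235,0.25],[0,0,-0.812]],
  [[-0.905,-0.235,0.25],[0,0,-0.812]],
  [[-0.905,-0.235,0.25],[0,0,-0.812]],
], claw=0)

```text
clock: 37.45
tcp_pos: [0.4509, -0.1383, 0.12]
orientation: [-0.75, -3.048, 0.001]
contact_force: [-0.2, 0.1, 0.3]
grip_width: 0.0852
gripper_force: 0.0
```

Run:
```python
from h import *
o=r.get_obs();print(o['joints'].round(2),o['tcp_pos'])
p,d=snap("side"); 
for m in moulds("side",p,d): print(m)
cmd([.4515,-.1385,.0245],-28+90)
```

```text
[-0.25  0.36  0.5   2.17 -0.27  0.67  1.53] [ 0.45085632 -0.13831497  0.12004241]
(array([343., 284.]), 451.7, -139.1, np.float64(30.2), 77, 43, -23.1)
(array([375., 220.]), 632.8, 67.0, np.float64(61.0), 71, 37, 79.5)
cmd [0.0002, -0.0011, 0.3851] [-0.0004, -0.0003, 0.0042] dist 96
```

Request:
servo_tool([
  [[0,0,0.1],[0,0,0]],
  [[0,0,0.2],[0,0,0]],
  [[0,0,0.29],[0,0,0]],
  [[0,0,0.35],[0,0,0]],
  [[0,0,0.382],[0,0,0]],
  [[0,0,0.382],[0,0,0]],
  [[0,0,0.382],[0,0,0]],
])

```text
clock: 38.2
tcp_pos: [0.4529, -0.1378, 0.0259]
orientation: [0.747, 3.05, 0.0]
contact_force: [-0.5, 0.9, 0.4]
grip_width: 0.0854
gripper_force: 0.0
```

Request:
servo_tool([
  [[0,0,0],[0,0,0]],
  [[0,0,0],[0,0,0]],
  [[0,0,0],[0,0,0]],
  [[0,0,0],[0,0,0]],
  [[0,0,0],[0,0,0]],
  [[0,0,0],[0,0,0]],
  [[0,0,-0.1],[0,0,0]],
  [[0,0,-0.25],[0,0,0]],
  [[0,0,-0.4],[0,0,0]],
  [[0,0,-0.55],[0,0,0]],
  [[0,0,-0.6],[0,0,0]],
  [[0,0,-0.6],[0,0,0]],
], claw=1)

```text
clock: 39.4
tcp_pos: [0.4533, -0.1376, 0.1765]
orientation: [0.746, 3.048, 0.002]
contact_force: [0.0, 0.1, -0.7]
grip_width: 0.0351
gripper_force: 40.3
```

Run:
```python
from h import *
print(r.get_obs()['joints'].round(2))
cmd(bx(-.082,-.008,.17),-10.4)
```

```text
[-0.32  0.26  0.57  2.13 -0.2   0.79  1.46]
cmd [0.3614, 0.8357, 0.0267] [0.0025, 0.0009, 0.81] dist 228
```

Request:
servo_tool([
  [[0.03,0.08,0],[0,0,0.08]],
  [[0.08,0.18,0],[0,0,0.17]],
  [[0.13,0.29,0],[0,0,0.26]],
  [[0.18,0.4,0],[0,0,0.35]],
  [[0.22,0.51,0],[0,0,0.44]],
  [[0.27,0.62,0],[0,0,0.53]],
  [[0.32,0.74,0],[0,0,0.62]],
  [[0.36,0.83,0],[0,0,0.71]],
  [[0.361,0.836,0],[0,0,0.8]],
  [[0.361,0.836,0],[0,0,0.81]],
  [[0.361,0.836,0],[0,0,0.81]],
])

```text
clock: 40.5
tcp_pos: [0.4679, 0.0888, 0.1738]
orientation: [2.412, 2.013, -0.004]
contact_force: [0.8, 0.2, -0.8]
grip_width: 0.0353
gripper_force: 40.4
```

Run:
```python
from h import *
o=r.get_obs();print(o['joints'].round(2))
cmd(bx(-.082,-.008,.0575),-10.4)
```

```text
[-0.95  0.31  0.76  2.13 -0.3   0.81 -0.19]
cmd [0.0049, 0.0073, 0.4654] [-0.0011, 0.0013, 0.0013] dist 116
```

Request:
servo_tool([
  [[0.005,0.007,0.0],[0,0,0]],
  [[0.005,0.007,0.08],[0,0,0]],
  [[0.005,0.007,0.18],[0,0,0]],
  [[0.005,0.007,0.27],[0,0,0]],
  [[0.005,0.007,0.34],[0,0,0]],
  [[0.005,0.007,0.39],[0,0,0]],
  [[0.005,0.007,0.42],[0,0,0]],
  [[0.005,0.007,0.44],[0,0,0]],
  [[0.005,0.007,0.455],[0,0,0]],
  [[0.005,0.007,0.467],[0,0,0]],
  [[0.005,0.007,0.467],[0,0,0]],
])

```text
clock: 41.6
tcp_pos: [0.4708, 0.0904, 0.0583]
orientation: [-2.414, -2.011, -0.0]
contact_force: [0.4, -0.7, -0.2]
grip_width: 0.0352
gripper_force: 40.3
```

Request:
servo_tool([
  [[0,0,0],[0,0,0]],
  [[0,0,0],[0,0,0]],
  [[0,0,0],[0,0,0]],
  [[0,0,0],[0,0,0]],
  [[0,0,-0.1],[0,0,0]],
  [[0,0,-0.25],[0,0,0]],
  [[0,0,-0.42],[0,0,0]],
  [[0,0,-0.6],[0,0,0]],
  [[0,0,-0.75],[0,0,0]],
  [[0,0,-0.9],[0,0,0]],
  [[0,0,-0.9],[0,0,0]],
], claw=0.35)

```text
clock: 42.7
tcp_pos: [0.4734, 0.0906, 0.2877]
orientation: [2.414, 2.01, 0.014]
contact_force: [0.4, 0.4, -0.2]
grip_width: 0.0555
gripper_force: 0.0
```

Run:
```python
from h import *
o=r.get_obs();print(o['joints'].round(2),o['contact_force'])
p,d=snap("side"); pt,dt=snap("top")
for m in moulds("side",p,d): print(m)
for m in moulds("top",pt,dt): print("t",m)
x,y,z,a,rr=lidang("side",d); m=(rr>.05)&(rr<.165)&(abs(x)<.145)&(a>.1)&(a<2)&(z>.1)
print(np.median(a[m]))
cv2.imwrite("pics/s7.png",np.hstack([cv2.resize(p[120:280,230:430],(400,320)),cv2.resize(pt[90:250,90:290],(400,320))])[:,:,::-1])
```

```text
[-1.1   0.13  0.87  2.   -0.12  1.05 -0.36] [ 0.43530407  0.42482928 -0.21196545]
(array([320., 224.]), 469.8, 98.4, np.float64(61.5), 67, 36, 80.6)
(array([348., 222.]), 550.4, 83.8, np.float64(61.2), 67, 37, 83.2)
(array([375., 220.]), 633.7, 67.7, np.float64(61.3), 74, 36, 79.3)
t (array([252., 223.]), 456.0, 74.1, np.float64(62.5), 52, 21, -65.2)
t (array([253., 183.]), 549.0, 71.8, np.float64(63.2), 71, 36, 79.7)
t (array([257., 148.]), 634.1, 62.6, np.float64(62.8), 79, 37, 79.0)
1.6774286181258087
```

View pics/s7.png

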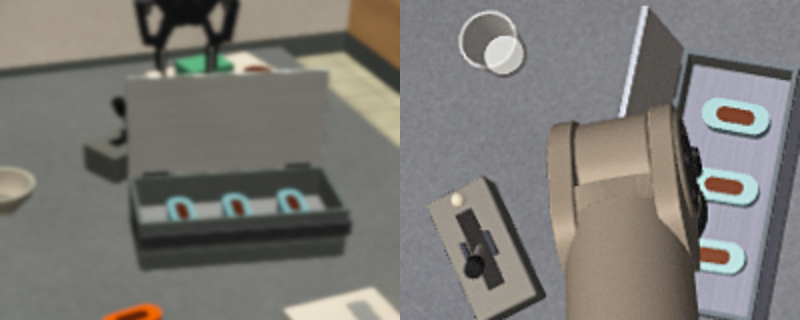

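All three moulds lie flat in the box with cavities up: side crop (180,210), (237,207), (293,203). The toggle is still off. Now to close the lid from behind with shut fingers.

Run:
```python
from h import *
cmd(bx(-.02,.135,.30),-10.4); cmd(bx(-.02,.135,.214),-10.4)
```

```text
cmd [0.5665, 0.2444, -0.0638] [0.0005, -0.0013, 0.0] dist 155
cmd [0.5658, 0.2441, 0.2802] [0.0005, -0.0013, 0.0] dist 169
```

Request:
servo_tool([
  [[0,0.05,-0.05],[0,0,0]],
  [[0,0.13,-0.1],[0,0,0]],
  [[0.1,0.2,-0.1],[0,0,0]],
  [[0.2,0.244,-0.1],[0,0,0]],
  [[0.32,0.244,-0.1],[0,0,0]],
  [[0.44,0.244,-0.1],[0,0,0]],
  [[0.56,0.244,-0.1],[0,0,0]],
  [[0.566,0.244,-0.1],[0,0,0]],
  [[0.566,0.244,0],[0,0,0]],
  [[0.566,0.244,0.1],[0,0,0]],
  [[0.566,0.244,0.2],[0,0,0]],
  [[0.566,0.244,0.28],[0,0,0]],
  [[0.566,0.244,0.28],[0,0,0]],
  [[0.566,0.244,0.28],[0,0,0]],
], claw=1)

```text
clock: 44.2
tcp_pos: [0.556, 0.2175, 0.2126]
orientation: [2.415, 2.009, -0.003]
contact_force: [0.2, -0.2, 0.1]
grip_width: -0.0001
gripper_force: 0.0
```

Run:
```python
from h import *
o=r.get_obs();print(o['joints'].round(2),o['contact_force'])
cmd(bx(-.02,.086,.214),-10.4)
```

```text
[-1.03  0.48  0.75  1.82 -0.38  1.   -0.31] [ 0.20524839 -0.17872036  0.12884348]
cmd [-0.1903, 0.0012, -0.0051] [-0.0008, 0.0011, -0.001] dist 48
```

Request:
servo_tool([
  [[-0.05,0,0],[0,0,0]],
  [[-0.08,0,0],[0,0,0]],
  [[-0.11,0,0],[0,0,0]],
  [[-0.135,0,0],[0,0,0]],
  [[-0.16,0,0],[0,0,0]],
  [[-0.19,0,-0.003],[0,0,0]],
  [[-0.22,0,-0.003],[0,0,0]],
  [[-0.25,0,-0.003],[0,0,0]],
  [[-0.27,0,-0.003],[0,0,0]],
  [[-0.3,0,0.002],[0,0,0]],
  [[-0.33,0,0.008],[0,0,0]],
  [[-0.36,0,0.016],[0,0,0]],
  [[-0.385,0,0.025],[0,0,0]],
  [[-0.41,0,0.037],[0,0,0]],
  [[-0.443,0,0.053],[0,0,0]],
  [[-0.443,0,0.053],[0,0,0]],
])

```text
clock: 45.8
tcp_pos: [0.5356, 0.1078, 0.1993]
orientation: [-2.416, -2.008, 0.003]
contact_force: [-0.4, -0.3, 0.6]
grip_width: -0.0001
gripper_force: 0.0
```

Run:
```python
from h import *
o=r.get_obs();print(o['joints'].round(2),o['contact_force'],o['tcp_pos'])
p,d=snap("side"); x,y,z,a,rr=lidang("side",d); m=(rr>.05)&(rr<.165)&(abs(x)<.145)&(a>.1)&(a<2)&(z>.1)
print(np.histogram(a[m],np.arange(0,2.05,.1))[0])
cmd(bx(-.02,-.047+.011,.087+.019),-10.4)
```

```text
[-0.92  0.41  0.78  1.95 -0.36  0.92 -0.15] [-0.41786543 -0.2931277   0.57107235] [0.53555893 0.10776604 0.19933711]
[   0    0    0    0    0    0    0    0    0 1029 1031   85   72   22
    0    0    0    0    0    0]
cmd [-0.2346, 0.0028, 0.3744] [-0.0007, 0.0005, -0.0012] dist 110
```

Request:
servo_tool([
  [[-0.038,0,0.024],[0,0,0]],
  [[-0.075,0,0.052],[0,0,0]],
  [[-0.108,0,0.085],[0,0,0]],
  [[-0.139,0,0.119],[0,0,0]],
  [[-0.152,0,0.138],[0,0,0]],
  [[-0.164,0,0.158],[0,0,0]],
  [[-0.177,0,0.177],[0,0,0]],
  [[-0.188,0,0.197],[0,0,0]],
  [[-0.197,0,0.218],[0,0,0]],
  [[-0.205,0,0.24],[0,0,0]],
  [[-0.213,0,0.262],[0,0,0]],
  [[-0.22,0,0.283],[0,0,0]],
  [[-0.225,0,0.306],[0,0,0]],
  [[-0.23,0,0.328],[0,0,0]],
  [[-0.233,0,0.345],[0,0,0]],
  [[-0.235,0,0.36],[0,0,0]],
  [[-0.235,0,0.368],[0,0,0]],
  [[-0.235,0,0.374],[0,0,0]],
  [[-0.235,0,0.374],[0,0,0]],
])

```text
clock: 47.75
tcp_pos: [0.5255, 0.0517, 0.1064]
orientation: [-2.414, -2.01, 0.0]
contact_force: [-0.3, 0.5, -0.3]
grip_width: -0.0003
gripper_force: 0.0
```

Request:
servo_tool([
  [[0,0,0.003],[0,0,0]],
  [[0,0,0.006],[0,0,0]],
  [[0,0,0.008],[0,0,0]],
  [[0,0,0.008],[0,0,0]],
])

```text
clock: 48.15
tcp_pos: [0.5258, 0.0517, 0.1059]
orientation: [-2.414, -2.009, -0.002]
contact_force: [-5.6, 0.1, 17.0]
grip_width: 0.0002
gripper_force: 8.6
```

Request:
servo_tool([
  [[0,0,-0.1],[0,0,0]],
  [[0,0,-0.25],[0,0,0]],
  [[0,0,-0.42],[0,0,0]],
  [[0,0,-0.42],[0,0,0]],
])

```text
clock: 48.55
tcp_pos: [0.5289, 0.0516, 0.2145]
orientation: [2.412, 2.008, 0.013]
contact_force: [1.4, 0.6, 0.2]
grip_width: 0.0001
gripper_force: 0.0
```

Run:
```python
from h import *
o=r.get_obs();print(o['contact_force'],o['tcp_pos'])
for n in("side","top"):
    p,d=snap(n); W=cloud(n,d); q=W[d>0]; x,y,z,a,rr=lidang(n,d)
    for lo,hi in((-.08,-.05),(-.05,0),(0,.05)):
        m=(abs(x)<.14)&(y>lo)&(y<hi)&(z>.06)&(z<.12); print(n,lo,m.sum(),np.median(z[m]).round(4))
c=np.array([.479,.366])-.08*np.array([.903,.4305])
cmd([*c,.20],-64.5)
```

```text
[1.41438092 0.57657021 0.24585164] [0.52889415 0.05161383 0.21446939]
side -0.08 827 0.0855
side -0.05 855 0.0872
side 0 739 0.0871
top -0.08 1591 0.0874
top -0.05 1071 0.0878
top 0 98 0.0878
cmd [1.013, -0.6715, 0.0424] [0.0005, -0.0016, 0.6011] dist 304
```

Request:
servo_tool([
  [[0.1,-0.06,0],[0,0,0.05]],
  [[0.22,-0.15,0],[0,0,0.12]],
  [[0.35,-0.23,0],[0,0,0.19]],
  [[0.48,-0.32,0],[0,0,0.26]],
  [[0.61,-0.4,0],[0,0,0.33]],
  [[0.74,-0.49,0],[0,0,0.4]],
  [[0.87,-0.58,0],[0,0,0.48]],
  [[1,-0.67,0],[0,0,0.56]],
  [[1,-0.67,0],[0,0,0.6]],
  [[1,-0.67,0],[0,0,0.6]],
])

```text
clock: 49.65
tcp_pos: [0.4048, 0.3285, 0.2081]
orientation: [3.06, 0.698, -0.003]
contact_force: [-1.5, -0.9, -0.4]
grip_width: -0.0001
gripper_force: 0.0
```

Run:
```python
from h import *
o=r.get_obs();print(o['joints'].round(2),o['tcp_pos'])
c=np.array([.479,.366])-.08*np.array([.903,.4305])
cmd([*c,.115],-64.5)
```

```text
[-1.6   0.44  1.04  2.01 -0.46  0.96 -1.45] [0.40478045 0.32854519 0.20806986]
cmd [0.0132, -0.0083, 0.3722] [0.0015, 0.0014, 0.0024] dist 93
```

Request:
servo_tool([
  [[0.0,-0.008,0.1],[0,0,0]],
  [[0.0,-0.008,0.2],[0,0,0]],
  [[0,-0.008,0.3],[0,0,0]],
  [[0,-0.008,0.372],[0,0,0]],
  [[0,-0.008,0.372],[0,0,0]],
  [[0,-0.008,0.372],[0,0,0]],
])

```text
clock: 50.25
tcp_pos: [0.4058, 0.3284, 0.1166]
orientation: [3.063, 0.693, -0.001]
contact_force: [0.4, 0.7, 0.7]
grip_width: 0.0005
gripper_force: 0.0
```

Request:
servo_tool([
  [[0.03,0,0],[0,0,0]],
  [[0.05,0,0],[0,0,0]],
  [[0.07,0,0],[0,0,0]],
  [[0.09,0,0],[0,0,0]],
  [[0.11,0,0],[0,0,0]],
  [[0.13,0,0],[0,0,0]],
  [[0.15,0,0],[0,0,0]],
  [[0.17,0,0],[0,0,0]],
  [[0.19,0,0],[0,0,0]],
  [[0.21,0,0],[0,0,0]],
  [[0.23,0,0],[0,0,0]],
  [[0.25,0,0],[0,0,0]],
  [[0.27,0,0],[0,0,0]],
  [[0.29,0,0],[0,0,0]],
  [[0.31,0,0],[0,0,0]],
  [[0.33,0,0],[0,0,0]],
  [[0.35,0,0],[0,0,0]],
  [[0.37,0,0],[0,0,0]],
  [[0.375,0,0],[0,0,0]],
  [[0.375,0,-0.1],[0,0,0]],
])

```text
clock: 52.25
tcp_pos: [0.4866, 0.3687, 0.1385]
orientation: [3.06, 0.695, -0.013]
contact_force: [0.2, 0.2, 0.0]
grip_width: -0.0001
gripper_force: 0.0
```

Request:
servo_tool([
  [[-0.1,0,-0.15],[0,0,0]],
  [[-0.25,0,-0.3],[0,0,0]],
  [[-0.4,0,-0.45],[0,0,0]],
  [[-0.4,0,-0.45],[0,0,0]],
  [[-0.4,0,-0.45],[0,0,0]],
])

```text
clock: 52.75
tcp_pos: [0.3993, 0.3279, 0.2549]
orientation: [-3.06, -0.697, -0.002]
contact_force: [0.2, 0.7, 0.7]
grip_width: 0.0003
gripper_force: 0.0
```

Run:
```python
from h import *
o=r.get_obs();print(o['clock'],o['contact_force'],o['tcp_pos'])
p,d=snap("side","s8.png"); pt,dt=snap("top","t8.png")
for n,dd in(("side",d),("top",dt)):
    W=cloud(n,dd); print(n,[(x["uv"],round(x["confidence"],2),W[int(x["uv"][1]),int(x["uv"][0])].round(3)) for x in r.mark_of(n,"toggle_tip")[:3]])
```

```text
52.75 [0.2316674  0.72709825 0.66063419] [0.39934478 0.32790362 0.25493691]
side [([300.7, 166.2], 0.56, array([0.495, 0.376, 0.122]))]
top [([111.0, 196.5], 0.46, array([0.512, 0.387, 0.131])), ([167.0, 315.6], 0.43, array([0.241, 0.283, 0.015]))]
```

View pics/s8.png

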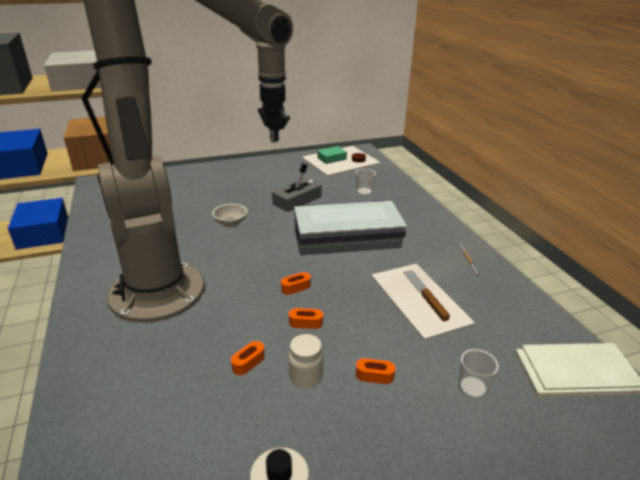

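View pics/t8.png

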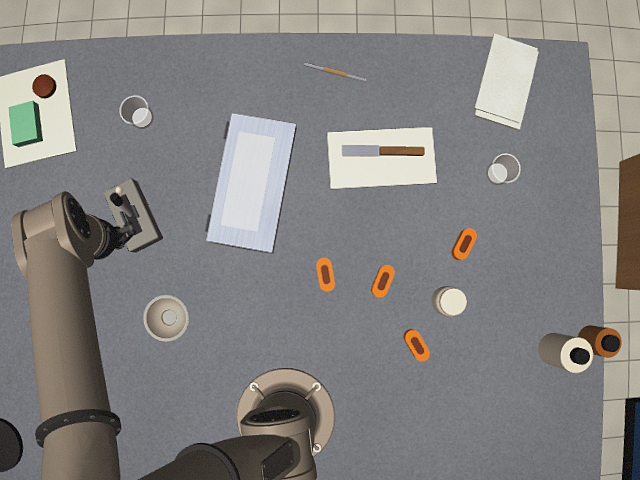

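The lid is shut at (251,183) and the toggle leans to the lamp at (116,195). The spatula is on its tile at (383,150) and the bystanders have not moved. No blue mould is left on the table.

```bash
python3 -c "
from bench import r
print(r.hand_in())"
```

```text
the job is handed in; nothing more can be done
None
```

The job is handed in: all three blue moulds are in the curing box, flat with their cavities up, the lid is shut and the toggle is back on. The spatula is on its tile, the cups, jar and plaster bowl were not moved, and the last pictures confirm it, with about 53 s of the 210 s used.

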